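Refit the rollers of a display toy in the clamp jig and put it back on show

ROBOT

A 7-joint arm with a two-finger parallel gripper is mounted at the origin on the work surface. World frame = base frame: x ahead of the robot, y to its left, z up, the work surface at z = 0. Lengths are in m, angles in rad, forces in N, time in s.
With the tool pointing down it reaches from about 0.425 to 0.925 m from the base axis. Payload 6.8 kg.
Tool frame: the origin (TCP) lies between the finger pads; the fingertips stand r.tcp_to_tips ahead of it and the grasp point (between the pads) is the TCP (r.tcp_to_tips is the distance from the TCP to the fingertips, in m); z points along the fingers, y is the line along which they close (so a half turn about z gives the same grasp; the last joint's range is limited). The gripper opens to 85 mm and grips with 20 to 120 N. Pads are 22 mm wide; open, the fingers measure 114 mm over their backs; the gripper's body (76 mm by 85 mm) begins 54 mm behind the grasp point. The pads swing forward as they close: fully open they stand 13 mm farther back than shut.
Start: joints at [1.102, 0.477, 0.022, 1.555, -0.011, 1.109, -0.083], TCP at [0.238, -0.632, 0.25] pointing down, gripper open.
Joint ranges: [-2.96, 2.96], [-0.34, 2.1], [-1.41, 1.46], [0.24, 2.44], [-1.37, 4.51], [0.17, 1.92], [-2.96, 2.96]. Speed limits (rad/s): [2.39, 2.39, 3.14, 3.14, 3.14, 3.14, 3.14].

INTERFACE

Orientations are given as a rotation vector (axis times angle).
In Python, from bench import r gives the robot as it stands.
- The arm moves only by the tool servo_tool, never from a script. Its argument "commands" is a list of rows, each a list of 2 entries, a list of its own where there are three numbers: the shift along the tool's x, y, z normalised to -1 to 1, where 1 is 250 mm, then the turn, a rotation vector about the tool's x, y, z normalised to -1 to 1, where 1 is 90 degrees. In form: [[[dx, dy, dz], [ax, ay, az]], ...]. A call has 1 to 20 rows; each row is the pose to reach, as a shift and turn from the pose commanded when the call began, along the tool's axes at that moment; what a row does not reach only later rows make up. A row lasts 1/10 s, in which the tool goes at most 50 mm and 8.59 degrees, less where a joint would pass 70% of its speed; a pose out of reach is approached as far as the arm can. A call with a number of a shift or a turn outside -1 to 1 is refused whole. A call with a gripper value outside its range is refused whole. "claw" is the closure, from 0 (fully open) to 1 (shut), set as the call begins (left out, the last holds). The fingers move at their own pace and stop on an object; "squeeze" is the grip in N (left out, the last holds). Time passes only in rows, so rows that repeat a pose let the fingers close. It gives the time, the measured TCP pose, the force, the opening and the grip force at its end, in the units of the state.
- r.get_obs(): the state, without advancing time (a new reading comes with each control period).
- r.grab_frame(name): name is "scene" or "top" or "wrist"; returns (picture, depth): 400x640x3 uint8, red, green, blue; 400x640 float32, m along the optical axis (not along the pixel's ray), 0 where there is no reading.
- r.camera_model(name): a dict with "fx", "fy", "cx", "cy" (pixels), "k1" (the pictures are not rectified: a ray, as slopes to the right and down, at radius r is drawn at 1 + k1 r^2 times it, then the intrinsics apply), "extrinsics" (4x4, takes a point from camera to world coordinates); the wrist camera has in their place "hand_eye" (4x4, takes a point from camera to tool coordinates, whose origin is the TCP and whose axes are the flange's). Camera axes: x right, y down, z forward; pixel columns grow to the right and rows downward; lengths in m; the calibration is good to about 2 mm. A picture is of the moment at which its call begins: read the wrist's pose just before it. camera_model takes no time and is no camera call.
- r.hand_in(): hands the job in; it is judged then, once.
Trained networks look in the newest picture that a camera, given by its name, has taken for a name from the list of things; names that differ only in an ending like _2 or _b are one class to them, and where a whole thing is asked for, a point or a joint stands for the part that bears it (a point fixed in the world has none). Each returns a list of dicts, best first, with "confidence" (0 to 1); they miss things now and then, are a little off and sometimes report something else, mostly with a low value. They report only what shows in the picture. A call takes as long as a camera call.
- r.boxes_of(camera, target): "uv" ([column, row] in pixels, amid what is visible of it).
- r.mark_of(camera, target): "uv" ([column, row] in pixels: a listed point, or the origin of a listed thing).
The state is a dict: "clock": time; "joints": joint angles; "qvel": joint speeds; "tau": joint torques, N m; "tcp_pos": TCP position; "orientation": TCP orientation; "contact_force": force on the tool from outside, world axes, zero at the start; "moment": the same for the moment, N m; "grip_width": finger opening in m; "gripper_force": force on a finger pad.
Only numpy, scipy, OpenCV 4.12 (cv2) and the standard library are available. Lean on these libraries where they do the work, as an engineer would, in place of code of your own. Each camera call takes 0.05 s, during which the arm holds its last target. There are 200 camera calls.

TASK

The turning-block toy on the round white display riser has lost its rollers: lift it by its carry panel, seat it flat between the locators of the jig, and swing the handle of the toggle clamp over centre so that the clamp's foot holds the toy down. With the toy clamped, push every roller that lies on the bench down into a free pair of the toy's spring clips until both ends of its rod snap home. Then swing the clamp all the way back open and leave it so, put the finished toy back upright on the middle of the riser, and leave the other goods on the bench alone.

Things in the scene. Friction and masses are not known exactly. Their poses are not given: they have to be found in the camera images.
- jig: Fixed aluminium jig plate, 280 x 256 x 12 mm. Origin on the bench under the centre of the toy's place; the plate's top is 12 mm above it. x along the toy's length, +y towards the clamp, z up. Six low black locators (up to 27 mm above the bench) stand 3 mm clear of the ends and sides of a seated toy, their lips flared outwards by some 6 mm. Its place varies, and its yaw by 0.2 rad.
- clamp_pivot (a point): Axis about which the handle of the steel vertical-handle toggle clamp turns, parallel to the jig's x, at jig x = 0, y = 0.144, z = 0.025 m. The clamp's base is 26 mm wide along jig x (58 mm over its foot flanges) and reaches from y = 0.10 to 0.16, 68 mm high.
- clamp_grip (a point): Middle of the black grip on the clamp's handle, 100 mm from clamp_pivot. The grip is 15 mm wide along the jig's x, 17 mm thick and 66 mm long (61 to 127 mm from the pivot). Pinch it lightly from above, fingers closing along the jig's x, and lead it round the pivot in the jig's y-z plane (it turns in the pads), or push it.
- clamp_handle (a joint): Handle angle, rad. 0 = fully open: handle leaning 66 degrees from upright away from the toy (to jig +y), arm up. Grows as the handle is swung up and over towards the toy: dead centre at 1.27, stop at 1.36, leaning 12 degrees past upright (to jig -y), foot pressed on the toy; past dead centre it stays shut. It takes 2 to 8 N at the grip.
- clamp_foot: Domed rubber foot, 18 mm in diameter, slightly sprung, on the clamp's arm. Shut, it presses with some 9 N on top of the toy's rail nearest the clamp, midway along (jig x = 0, y = 0.057, z = 0.047 m); the arm then lies nearly level, 55 to 75 mm above the bench and 12 mm wide, its pins up to 95 mm. Open, it stands clear of the toy.
- toy: Loose wooden toy, 0.36 kg: base board 230 (x) x 136 (y) x 12 mm, two rails along x at y = +-57 mm (12 mm wide, tops 35 mm above the underside) with four pairs of white spring clips, and a carry panel across the middle. Origin at the centre of its underside, z up. It starts on the riser, clips empty, yaw within 0.5 rad of world x. In the jig, x along the jig's x (either way).
- carry (a point): Middle of the top edge of the toy's carry panel, 70 mm above the toy's underside. The panel is 14 mm thick along the toy's x and 60 mm wide along its y, with smooth faces; pinch it from above with the fingers closing along the toy's x. Room beside it: the nearest rods lie 44 mm from its middle.
- clip0 (a point): Seat of the middle of a roller's rod in clip pair 1 of 4: toy x = -93 mm, y = 0, 40 mm above the toy's underside. Clips stand on the rails at y = +-57 mm: fixed prong on the -x side, sprung jaw on the +x side, flared mouth 17 mm wide, lips up to 16 mm above this point. The rod, along the toy's y, stops on the jaws 11 mm above its seat; 10 to 15 N snaps it down past them. Base board 28 mm below.
- clip1 (a point): Seat of the middle of a roller's rod in clip pair 2 of 4: toy x = -44 mm, y = 0, 40 mm above the toy's underside. Clips stand on the rails at y = +-57 mm: fixed prong on the -x side, sprung jaw on the +x side, flared mouth 17 mm wide, lips up to 16 mm above this point. The rod, along the toy's y, stops on the jaws 11 mm above its seat; 10 to 15 N snaps it down past them. Base board 28 mm below.
- clip2 (a point): Seat of the middle of a roller's rod in clip pair 3 of 4: toy x = 44 mm, y = 0, 40 mm above the toy's underside. Clips stand on the rails at y = +-57 mm: fixed prong on the -x side, sprung jaw on the +x side, flared mouth 17 mm wide, lips up to 16 mm above this point. The rod, along the toy's y, stops on the jaws 11 mm above its seat; 10 to 15 N snaps it down past them. Base board 28 mm below.
- clip3 (a point): Seat of the middle of a roller's rod in clip pair 4 of 4: toy x = 93 mm, y = 0, 40 mm above the toy's underside. Clips stand on the rails at y = +-57 mm: fixed prong on the -x side, sprung jaw on the +x side, flared mouth 17 mm wide, lips up to 16 mm above this point. The rod, along the toy's y, stops on the jaws 11 mm above its seat; 10 to 15 N snaps it down past them. Base board 28 mm below.
- roller_a: Loose wooden roller, 60 g; two to four alike are present: a 10 mm round rod, 130 mm long along its own y, with two blocks (34 x 34 mm, 26 mm long) fixed on it 22 to 48 mm either side of the middle; the middle 44 mm of rod is bare, for gripping. Origin at the rod's middle, 17 mm above the bench when lying on its blocks, on any of four sides. Same either way round.
- roller_b: Loose wooden roller, 60 g; two to four alike are present: a 10 mm round rod, 130 mm long along its own y, with two blocks (34 x 34 mm, 26 mm long) fixed on it 22 to 48 mm either side of the middle; the middle 44 mm of rod is bare, for gripping. Origin at the rod's middle, 17 mm above the bench when lying on its blocks, on any of four sides. Same either way round.
- roller_c: Loose wooden roller, 60 g; two to four alike are present: a 10 mm round rod, 130 mm long along its own y, with two blocks (34 x 34 mm, 26 mm long) fixed on it 22 to 48 mm either side of the middle; the middle 44 mm of rod is bare, for gripping. Origin at the rod's middle, 17 mm above the bench when lying on its blocks, on any of four sides. Same either way round.
- roller_d: Loose wooden roller, 60 g; two to four alike are present: a 10 mm round rod, 130 mm long along its own y, with two blocks (34 x 34 mm, 26 mm long) fixed on it 22 to 48 mm either side of the middle; the middle 44 mm of rod is bare, for gripping. Origin at the rod's middle, 17 mm above the bench when lying on its blocks, on any of four sides. Same either way round.
- riser: Fixed round white display riser, 270 mm in diameter, 40 mm high. Origin at the centre of its underside; its top is flat, 40 mm above the bench.
- softener: Bystander: blue bottle, 68 mm in diameter, 190 mm high. Origin under its centre.
- paper_cup: Bystander: open paper cup, 72 mm across the rim, 85 mm high. Origin under its centre.
- toy_carton: Bystander: red boxed toy, 110 x 160 x 90 mm. Origin under its centre.
- milk_tin: Bystander: tin, 90 mm in diameter, 110 mm high. Origin under its centre.

How it is judged:
On the way, in this order (a step that is already met when the one before it is completed fails the run):
1. the toy lies flat in the jig and the clamp, shut over centre, presses its foot on it (value of joint clamp_handle above 1.29 rad and contact force between clamp_foot and toy above 4 N and horizontal distance between toy and jig below 0.01 m and z of toy in the frame of jig between 0.009 and 0.016 m), for 0.3 s.
2. every roller is snapped home in a pair of clips while the toy is clamped (all of step 1 and ((distance between roller_a and clip0 below 0.012 m and z of roller_a in the frame of toy between 0.0365 and 0.0435 m and angle between the y axis of roller_a and the y axis of toy, either way round below 0.08 rad) or (distance between roller_a and clip1 below 0.012 m and z of roller_a in the frame of toy between 0.0365 and 0.0435 m and angle between the y axis of roller_a and the y axis of toy, either way round below 0.08 rad) or (distance between roller_a and clip2 below 0.012 m and z of roller_a in the frame of toy between 0.0365 and 0.0435 m and angle between the y axis of roller_a and the y axis of toy, either way round below 0.08 rad) or (distance between roller_a and clip3 below 0.012 m and z of roller_a in the frame of toy between 0.0365 and 0.0435 m and angle between the y axis of roller_a and the y axis of toy, either way round below 0.08 rad)) and ((distance between roller_b and clip0 below 0.012 m and z of roller_b in the frame of toy between 0.0365 and 0.0435 m and angle between the y axis of roller_b and the y axis of toy, either way round below 0.08 rad) or (distance between roller_b and clip1 below 0.012 m and z of roller_b in the frame of toy between 0.0365 and 0.0435 m and angle between the y axis of roller_b and the y axis of toy, either way round below 0.08 rad) or (distance between roller_b and clip2 below 0.012 m and z of roller_b in the frame of toy between 0.0365 and 0.0435 m and angle between the y axis of roller_b and the y axis of toy, either way round below 0.08 rad) or (distance between roller_b and clip3 below 0.012 m and z of roller_b in the frame of toy between 0.0365 and 0.0435 m and angle between the y axis of roller_b and the y axis of toy, either way round below 0.08 rad)) and ((distance between roller_c and clip0 below 0.012 m and z of roller_c in the frame of toy between 0.0365 and 0.0435 m and angle between the y axis of roller_c and the y axis of toy, either way round below 0.08 rad) or (distance between roller_c and clip1 below 0.012 m and z of roller_c in the frame of toy between 0.0365 and 0.0435 m and angle between the y axis of roller_c and the y axis of toy, either way round below 0.08 rad) or (distance between roller_c and clip2 below 0.012 m and z of roller_c in the frame of toy between 0.0365 and 0.0435 m and angle between the y axis of roller_c and the y axis of toy, either way round below 0.08 rad) or (distance between roller_c and clip3 below 0.012 m and z of roller_c in the frame of toy between 0.0365 and 0.0435 m and angle between the y axis of roller_c and the y axis of toy, either way round below 0.08 rad)) and ((distance between roller_d and clip0 below 0.012 m and z of roller_d in the frame of toy between 0.0365 and 0.0435 m and angle between the y axis of roller_d and the y axis of toy, either way round below 0.08 rad) or (distance between roller_d and clip1 below 0.012 m and z of roller_d in the frame of toy between 0.0365 and 0.0435 m and angle between the y axis of roller_d and the y axis of toy, either way round below 0.08 rad) or (distance between roller_d and clip2 below 0.012 m and z of roller_d in the frame of toy between 0.0365 and 0.0435 m and angle between the y axis of roller_d and the y axis of toy, either way round below 0.08 rad) or (distance between roller_d and clip3 below 0.012 m and z of roller_d in the frame of toy between 0.0365 and 0.0435 m and angle between the y axis of roller_d and the y axis of toy, either way round below 0.08 rad))), for 0.3 s.
3. the clamp is swung back open, the toy still in the jig with its rollers (value of joint clamp_handle below 0.3 rad and horizontal distance between toy and jig below 0.01 m and z of toy in the frame of jig between 0.009 and 0.016 m and ((distance between roller_a and clip0 below 0.012 m and z of roller_a in the frame of toy between 0.0365 and 0.0435 m and angle between the y axis of roller_a and the y axis of toy, either way round below 0.08 rad) or (distance between roller_a and clip1 below 0.012 m and z of roller_a in the frame of toy between 0.0365 and 0.0435 m and angle between the y axis of roller_a and the y axis of toy, either way round below 0.08 rad) or (distance between roller_a and clip2 below 0.012 m and z of roller_a in the frame of toy between 0.0365 and 0.0435 m and angle between the y axis of roller_a and the y axis of toy, either way round below 0.08 rad) or (distance between roller_a and clip3 below 0.012 m and z of roller_a in the frame of toy between 0.0365 and 0.0435 m and angle between the y axis of roller_a and the y axis of toy, either way round below 0.08 rad)) and ((distance between roller_b and clip0 below 0.012 m and z of roller_b in the frame of toy between 0.0365 and 0.0435 m and angle between the y axis of roller_b and the y axis of toy, either way round below 0.08 rad) or (distance between roller_b and clip1 below 0.012 m and z of roller_b in the frame of toy between 0.0365 and 0.0435 m and angle between the y axis of roller_b and the y axis of toy, either way round below 0.08 rad) or (distance between roller_b and clip2 below 0.012 m and z of roller_b in the frame of toy between 0.0365 and 0.0435 m and angle between the y axis of roller_b and the y axis of toy, either way round below 0.08 rad) or (distance between roller_b and clip3 below 0.012 m and z of roller_b in the frame of toy between 0.0365 and 0.0435 m and angle between the y axis of roller_b and the y axis of toy, either way round below 0.08 rad)) and ((distance between roller_c and clip0 below 0.012 m and z of roller_c in the frame of toy between 0.0365 and 0.0435 m and angle between the y axis of roller_c and the y axis of toy, either way round below 0.08 rad) or (distance between roller_c and clip1 below 0.012 m and z of roller_c in the frame of toy between 0.0365 and 0.0435 m and angle between the y axis of roller_c and the y axis of toy, either way round below 0.08 rad) or (distance between roller_c and clip2 below 0.012 m and z of roller_c in the frame of toy between 0.0365 and 0.0435 m and angle between the y axis of roller_c and the y axis of toy, either way round below 0.08 rad) or (distance between roller_c and clip3 below 0.012 m and z of roller_c in the frame of toy between 0.0365 and 0.0435 m and angle between the y axis of roller_c and the y axis of toy, either way round below 0.08 rad)) and ((distance between roller_d and clip0 below 0.012 m and z of roller_d in the frame of toy between 0.0365 and 0.0435 m and angle between the y axis of roller_d and the y axis of toy, either way round below 0.08 rad) or (distance between roller_d and clip1 below 0.012 m and z of roller_d in the frame of toy between 0.0365 and 0.0435 m and angle between the y axis of roller_d and the y axis of toy, either way round below 0.08 rad) or (distance between roller_d and clip2 below 0.012 m and z of roller_d in the frame of toy between 0.0365 and 0.0435 m and angle between the y axis of roller_d and the y axis of toy, either way round below 0.08 rad) or (distance between roller_d and clip3 below 0.012 m and z of roller_d in the frame of toy between 0.0365 and 0.0435 m and angle between the y axis of roller_d and the y axis of toy, either way round below 0.08 rad))), for 0.2 s.
At the end, for the whole second after the job is handed in: Every roller present is home in a pair of clips (rod within 3.5 mm of seat height, middle within 12 mm of the clip point, square within 0.08 rad); the toy stands upright and still on the riser, middles within 30 mm; clamp handle open (below 0.3 rad) (((distance between roller_a and clip0 below 0.012 m and z of roller_a in the frame of toy between 0.0365 and 0.0435 m and angle between the y axis of roller_a and the y axis of toy, either way round below 0.08 rad) or (distance between roller_a and clip1 below 0.012 m and z of roller_a in the frame of toy between 0.0365 and 0.0435 m and angle between the y axis of roller_a and the y axis of toy, either way round below 0.08 rad) or (distance between roller_a and clip2 below 0.012 m and z of roller_a in the frame of toy between 0.0365 and 0.0435 m and angle between the y axis of roller_a and the y axis of toy, either way round below 0.08 rad) or (distance between roller_a and clip3 below 0.012 m and z of roller_a in the frame of toy between 0.0365 and 0.0435 m and angle between the y axis of roller_a and the y axis of toy, either way round below 0.08 rad)) and ((distance between roller_b and clip0 below 0.012 m and z of roller_b in the frame of toy between 0.0365 and 0.0435 m and angle between the y axis of roller_b and the y axis of toy, either way round below 0.08 rad) or (distance between roller_b and clip1 below 0.012 m and z of roller_b in the frame of toy between 0.0365 and 0.0435 m and angle between the y axis of roller_b and the y axis of toy, either way round below 0.08 rad) or (distance between roller_b and clip2 below 0.012 m and z of roller_b in the frame of toy between 0.0365 and 0.0435 m and angle between the y axis of roller_b and the y axis of toy, either way round below 0.08 rad) or (distance between roller_b and clip3 below 0.012 m and z of roller_b in the frame of toy between 0.0365 and 0.0435 m and angle between the y axis of roller_b and the y axis of toy, either way round below 0.08 rad)) and ((distance between roller_c and clip0 below 0.012 m and z of roller_c in the frame of toy between 0.0365 and 0.0435 m and angle between the y axis of roller_c and the y axis of toy, either way round below 0.08 rad) or (distance between roller_c and clip1 below 0.012 m and z of roller_c in the frame of toy between 0.0365 and 0.0435 m and angle between the y axis of roller_c and the y axis of toy, either way round below 0.08 rad) or (distance between roller_c and clip2 below 0.012 m and z of roller_c in the frame of toy between 0.0365 and 0.0435 m and angle between the y axis of roller_c and the y axis of toy, either way round below 0.08 rad) or (distance between roller_c and clip3 below 0.012 m and z of roller_c in the frame of toy between 0.0365 and 0.0435 m and angle between the y axis of roller_c and the y axis of toy, either way round below 0.08 rad)) and ((distance between roller_d and clip0 below 0.012 m and z of roller_d in the frame of toy between 0.0365 and 0.0435 m and angle between the y axis of roller_d and the y axis of toy, either way round below 0.08 rad) or (distance between roller_d and clip1 below 0.012 m and z of roller_d in the frame of toy between 0.0365 and 0.0435 m and angle between the y axis of roller_d and the y axis of toy, either way round below 0.08 rad) or (distance between roller_d and clip2 below 0.012 m and z of roller_d in the frame of toy between 0.0365 and 0.0435 m and angle between the y axis of roller_d and the y axis of toy, either way round below 0.08 rad) or (distance between roller_d and clip3 below 0.012 m and z of roller_d in the frame of toy between 0.0365 and 0.0435 m and angle between the y axis of roller_d and the y axis of toy, either way round below 0.08 rad)) and value of joint clamp_handle below 0.3 rad and horizontal distance between toy and riser below 0.03 m and z of toy in the frame of riser between 0.037 and 0.043 m and angle between toy's own z axis and vertical below 0.05 rad and linear speed of toy below 0.02 m/s and angular speed of toy below 0.1 rad/s); the robot touches nothing.
It fails at once if a bystander is pushed more than 3 cm or tipped (distance of any of softener, paper_cup, toy_carton, milk_tin from where it was at the start of the episode above 0.03 m or angle between any of softener, paper_cup, toy_carton, milk_tin's own z axis and vertical above 0.4 rad).
It fails at once if the toy is tipped over (angle between toy's own z axis and vertical above 0.7 rad).
Of roller_a, roller_b, roller_c, roller_d only 2 to 4 are there at a start; the rules pass over those that are not, and their reading is None.
At some moment in a run one of roller_a, roller_b, roller_c, roller_d may be knocked a few centimetres aside while the robot is not near it.
It also fails if it takes over 210 s, if anything falls off the work surface, if the arm or the gripper's body presses on something with over 40 N, if the wrist force passes 120 N, or if a joint passes its speed limit or range.

## Working session

There is one attempt and no reset: what is moved stays moved. The work goes in short steps, Python scripts to look and compute and a tool call to move; the robot and the scene stay as the last step left them, time stands still between calls to the robot, and variables do not carry over. Pictures are saved under pics/ and viewed, at most 14 in all, crops included, and the job is handed in when it is done.

Besides the shell and the picture viewer there is one more tool, called after "Call:" as name([rows], argument=value, ...), one row to a line, values as JSON. servo_tool: Moves the arm, as the interface text tells. Scaled input: -1 to 1 covers 250 mm each way for a shift and 90 degrees each way for a turn. Its arguments: {"type":"object","properties":{"commands":{"type":"array"},"claw":{"type":"number"},"squeeze":{"type":"number"}},"required":["commands"]}

```bash
mkdir -p pics; ls; cat > h.py <<'E'
import numpy as np, cv2
from scipy.spatial.transform import Rotation as R
from bench import r
def pose():
    o=r.get_obs(); T=np.eye(4); T[:3,:3]=R.from_rotvec(o['orientation']).as_matrix(); T[:3,3]=o['tcp_pos']; return T
def ext(cam,T=None):
    m=r.camera_model(cam)
    return np.array(m['extrinsics']) if 'extrinsics' in m else (pose() if T is None else T)@np.array(m['hand_eye'])
def slope(cam,uv):
    m=r.camera_model(cam); d=np.array([(uv[0]-m['cx'])/m['fx'],(uv[1]-m['cy'])/m['fy']]); s=d.copy()
    for _ in range(20): s=d/(1+m['k1']*(s@s))
    return s
def ray(cam,uv,T=None):
    E=ext(cam,T); s=slope(cam,uv); return E[:3,3],E[:3,:3]@np.array([s[0],s[1],1.])
def atz(cam,uv,z,T=None):
    o,d=ray(cam,uv,T); return o+d*(z-o[2])/d[2]
def atdepth(cam,uv,dep,T=None):
    o,d=ray(cam,uv,T); u,v=int(round(uv[0])),int(round(uv[1])); w=dep[max(v-2,0):v+3,max(u-2,0):u+3]; w=w[w>0]
    return o+d*np.median(w) if len(w) else None
def tri(rays):
    A=np.zeros((3,3));b=np.zeros(3)
    for o,d in rays:
        d=d/np.linalg.norm(d);P=np.eye(3)-np.outer(d,d);A+=P;b+=P@o
    p=np.linalg.solve(A,b)
    return p,[float(np.linalg.norm(np.cross(p-o,d/np.linalg.norm(d)))) for o,d in rays]
def proj(cam,p,T=None):
    m=r.camera_model(cam);q=np.linalg.inv(ext(cam,T))@np.append(p,1);s=q[:2]/q[2];s=s*(1+m['k1']*(s@s))
    return np.array([m['fx']*s[0]+m['cx'],m['fy']*s[1]+m['cy']])
def cloud(cam,dep,T=None):
    m=r.camera_model(cam);E=ext(cam,T);v,u=np.mgrid[0:400,0:640]
    K=np.array([[m['fx'],0,m['cx']],[0,m['fy'],m['cy']],[0,0,1]]);
    d=np.stack([(u-m['cx'])/m['fx'],(v-m['cy'])/m['fy']],-1);s=d.copy()
    for _ in range(15): s=d/(1+m['k1']*(s**2).sum(-1,keepdims=True))
    P=np.dstack([s,np.ones((400,640))])*dep[...,None]
    P=P@E[:3,:3].T+E[:3,3]; P[dep<=0]=np.nan; return P
def grab(cam,name=None):
    T=pose(); p,d=r.grab_frame(cam)
    if name: cv2.imwrite('pics/'+name+'.png',p[...,::-1])
    return p,d,T
def plan(pos,yaw,tilt=None):
    """target TCP pos, tool y axis along world yaw; tool down. prints normalised shift & turn"""
    T=pose(); 
    y=np.array([np.cos(yaw),np.sin(yaw),0]); 
    if y@T[:3,1]<0: y=-y
    z=np.array([0,0,-1.]); G=np.column_stack([np.cross(y,z),y,z])
    sh=T[:3,:3].T@(np.array(pos)-T[:3,3]); w=R.from_matrix(T[:3,:3].T@G).as_rotvec()
    print('shift',np.round(sh/.25,4),'turn',np.round(w/(np.pi/2),4)); return sh,w
E
python3 - <<'E'
from h import *
np.set_printoptions(precision=4,suppress=True)
print(r.tcp_to_tips,r.get_obs())
for c in('scene','top','wrist'):
    p,d,T=grab(c,c+'0'); print(c,r.camera_model(c))
    for t in('jig','clamp_grip','toy','carry','roller_a','riser','softener','paper_cup','toy_carton','milk_tin','clamp_pivot','clip0','clip3','clamp_foot'):
        for q in r.mark_of(c,t)[:5]:
            P=atdepth(c,q['uv'],d,T); print(c,t,round(q['confidence'],2),np.round(q['uv'],1),P)
E
```

```text
pics
0.019 {'clock': 0.0, 'joints': array([ 1.1019,  0.4778,  0.0224,  1.5565, -0.0115,  1.1093, -0.0831]), 'qvel': array([ 0.0007,  0.0007,  0.0014,  0.0001,  0.0002,  0.0006, -0.0007]), 'tau': array([  0.0008, -59.6439,   1.6077, -28.1196,   0.0123,   0.0093,
         0.    ]), 'tcp_pos': array([ 0.2381, -0.631 ,  0.2493]), 'orientation': array([-3.0889, -0.5633,  0.0008]), 'contact_force': array([-0.2862, -0.6469,  0.3626]), 'moment': array([ 0.0059,  0.0187, -0.0027]), 'gripper_force': 0.0, 'grip_width': 0.08573068788029972}
scene {'fx': 373.64618604867496, 'fy': 373.64618604867496, 'cx': 313.24933850574763, 'cy': 197.71488698868816, 'k1': -0.04748355133775045, 'extrinsics': array([[-0.573 ,  0.5405, -0.6161,  1.2876],
       [ 0.8194,  0.3951, -0.4154,  0.4505],
       [ 0.0189, -0.7428, -0.6692,  0.8437],
       [ 0.    ,  0.    ,  0.    ,  1.    ]])}
scene jig 0.83 [309.5 204.6] [ 0.5576 -0.0558  0.0131]
scene jig 0.66 [323.6 281.5] [0.8099 0.1662 0.0617]
scene clamp_grip 0.76 [365.2 228.7] [0.5929 0.1639 0.0665]
scene clamp_grip 0.46 [243.6 237.3] [ 0.8332 -0.0792  0.0875]
sc
[... 2676 characters left out ...]
5.8 192.3] [ 0.6136 -0.2992  0.0507]
top clip0 0.76 [422.1 210.4] [ 0.5656 -0.3142  0.0504]
top clip3 0.95 [434.1 245.4] [ 0.4737 -0.3429  0.0496]
top clip3 0.93 [436.8 260.6] [ 0.4342 -0.3483  0.0507]
top clip3 0.88 [415.8 192.3] [ 0.6136 -0.2992  0.0507]
top clip3 0.76 [422.1 210.4] [ 0.5656 -0.3142  0.0504]
top clamp_foot 0.41 [287.2 206.4] [0.5687 0.0355 0.1201]
wrist {'fx': 317.50006153605784, 'fy': 317.50006153605784, 'cx': 315.9857429476936, 'cy': 197.86844343840326, 'k1': -0.05336095494123615, 'hand_eye': array([[-0.0003, -0.9599, -0.2802,  0.0717],
       [ 1.    , -0.0002, -0.0003,  0.0004],
       [ 0.0003, -0.2802,  0.9599, -0.1236],
       [ 0.    ,  0.    ,  0.    ,  1.    ]])}
```

View pics/top0.png

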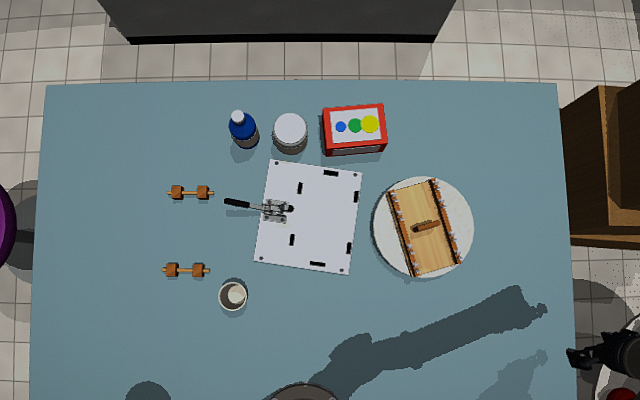

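View pics/scene0.png

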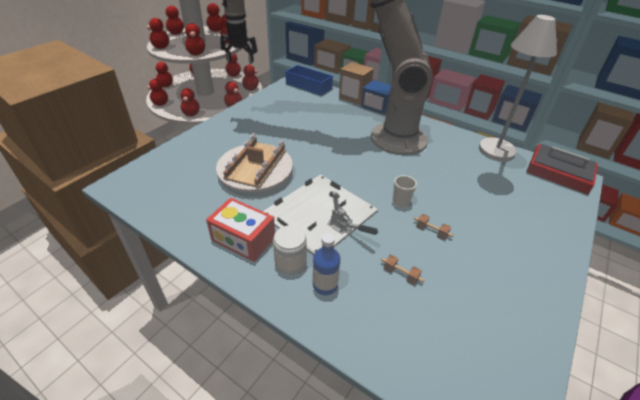

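The top view shows the toy on the riser (panel near 427,226), the jig plate centred near (308,217), the clamp open with its grip at (235,203), and two rollers at (190,192) and (187,270). The scene view agrees. I'll go above the toy next.

```bash
python3 - <<'E'
from h import *
np.set_printoptions(precision=4,suppress=True)
p,d,T=grab('top')
P=cloud('top',d)
# jig plate: white, z 12mm
hsv=cv2.cvtColor(p,cv2.COLOR_RGB2HSV)
m=((hsv[...,1]<40)&(hsv[...,2]>150)&(abs(P[...,2]-.012)<.012)&(P[...,1]<.15)&(P[...,1]>-.2)&(P[...,0]>.35)&(P[...,0]<.72)).astype(np.uint8)
c=max(cv2.findContours(m,0,2)[0],key=cv2.contourArea)
q=np.array([atz('top',x[0],.012)[:2] for x in c],np.float32); print('jig',cv2.minAreaRect(q), np.median(P[m>0][:,2]))
m2=(abs(P[...,2]-.11)<.012)&(abs(P[...,0]-.52)<.06)&(abs(P[...,1]+.31)<.06)
q=P[m2]; print('panel',q.mean(0),cv2.minAreaRect(q[:,:2].astype(np.float32)))
m3=(abs(P[...,2]-.04)<.006)&(hsv[...,1]<40)&(P[...,1]<-.15)&(P[...,0]>.3)&(P[...,0]<.75)
c=np.concatenate(cv2.findContours(m3.astype(np.uint8),0,2)[0]); q=np.array([atz('top',x[0],.04)[:2] for x in cv2.convexHull(c)],np.float32); print('riser',cv2.minEnclosingCircle(q))
plan([.52,-.31,.30],.27)
E
```

```text
jig ((0.5580770373344421, -0.015300139784812927), (0.25622984766960144, 0.2782139778137207), 81.07453918457031) 0.00951974529836408
panel [ 0.5209 -0.3145  0.1064] ((0.5211007595062256, -0.3150641918182373), (0.013751368969678879, 0.059078142046928406), 15.202068328857422)
riser ((0.5780500769615173, -0.2805478572845459), 0.19905243813991547)
shift [ 1.5082 -0.8055 -0.1987] turn [ 0.     -0.     -0.9422]
```

Call:
servo_tool([
  [[1, -0.534, -0.2], [0, 0, -0.6]],
  [[1, -0.534, -0.2], [0, 0, -0.6]],
  [[1, -0.534, -0.2], [0, 0, -0.6]],
  [[1, -0.534, -0.2], [0, 0, -0.6]],
  [[1, -0.534, -0.2], [0, 0, -0.6]],
  [[1, -0.534, -0.2], [0, 0, -0.6]],
  [[1, -0.534, -0.2], [0, 0, -0.6]],
  [[1, -0.534, -0.2], [0, 0, -0.6]],
], claw=0)

```text
clock: 3.1
tcp_pos: [0.4261, -0.4174, 0.3008]
orientation: [2.495, 1.908, 0.0]
contact_force: [-0.2, -1.2, -0.3]
grip_width: 0.0852
gripper_force: 0.0
```

```bash
python3 - <<'E'
from h import *
print(pose()); plan([.52,-.31,.30],.265)
E
```

```text
[[ 2.61619496e-01  9.65170865e-01  6.63658660e-04  4.26077564e-01]
 [ 9.65171061e-01 -2.61619247e-01 -4.39472515e-04 -4.17407156e-01]
 [-2.50540188e-04  7.55518711e-04 -9.99999683e-01  3.00750926e-01]
 [ 0.00000000e+00  0.00000000e+00  0.00000000e+00  1.00000000e+00]]
shift [0.513  0.2502 0.0031] turn [ 4.000e-04  3.000e-04 -3.372e-01]
```

Call:
servo_tool([
  [[0.513, 0.25, 0], [0, 0, -0.337]],
  [[0.513, 0.25, 0], [0, 0, -0.337]],
  [[0.513, 0.25, 0], [0, 0, -0.337]],
  [[0.513, 0.25, 0], [0, 0, -0.337]],
  [[0.513, 0.25, 0], [0, 0, -0.337]],
])

```text
clock: 3.6
tcp_pos: [0.5192, -0.3114, 0.2999]
orientation: [-1.913, -2.492, 0.001]
contact_force: [0.1, -0.8, -0.5]
grip_width: 0.0854
gripper_force: 0.0
```

```bash
cat > look.py <<'E'
from h import *
import sys
np.set_printoptions(precision=4,suppress=True)
def look(name,ts,n=4,thr=.5,cam='wrist'):
    p,d,T=grab(cam,name); out={}
    for t in ts:
        out[t]=[]
        for q in r.mark_of(cam,t)[:n]:
            if q['confidence']<thr: continue
            out[t].append((q['uv'],atdepth(cam,q['uv'],d,T))); print(t,round(q['confidence'],2),np.round(q['uv'],1),out[t][-1][1])
    return p,d,T,out
E
python3 - <<'E'
from look import *
p,d,T,o=look('w1',['carry','toy','clip0','riser'])
P=cloud('wrist',d,T); print(T[:3,3])
for lo,hi in((.095,.125),):
    m=(P[...,2]>lo)&(P[...,2]<hi)&(abs(P[...,0]-.52)<.08)&(abs(P[...,1]+.31)<.08); q=P[m]
    print('panel',len(q),np.median(q[:,2]),cv2.minAreaRect(q[:,:2].astype(np.float32)))
    m=(P[...,2]>.035)&(P[...,2]<.043);q=P[m][:,:2].astype(np.float32);print('riser',cv2.minEnclosingCircle(q),np.median(P[m][:,2]))
E
```

```text
carry 0.81 [318.8 183. ] [ 0.5235 -0.3152  0.1099]
toy 0.79 [316.4 167.7] [ 0.5171 -0.3007  0.1097]
clip0 0.84 [232.6 178.3] [ 0.4259 -0.3497  0.052 ]
clip0 0.71 [355.  176.3] [ 0.5673 -0.3094  0.0518]
clip0 0.67 [273.3 177.8] [ 0.4732 -0.3365  0.0518]
clip0 0.59 [399.6 175.3] [ 0.6185 -0.2943  0.0523]
[ 0.5192 -0.3114  0.2999]
panel 1049 0.10881670998966769 ((0.5208141803741455, -0.3159828186035156), (0.16929925978183746, 0.12348253279924393), 15.252734184265137)
riser ((0.5806902050971985, -0.24350450932979584), 0.22851064801216125) 0.03997048648814194
```

View pics/w1.png

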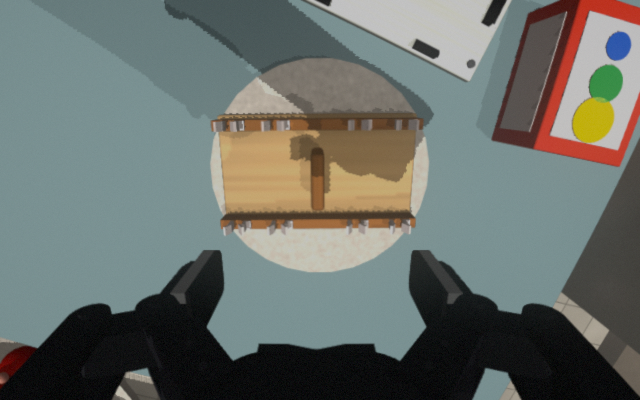

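The wrist view shows the toy centred on the riser, with the panel edge at (318,183) lying along image rows and four empty clip pairs.

```bash
python3 - <<'E'
from look import *
p,d,T=grab('wrist'); P=cloud('wrist',d,T)
m=(P[...,2]>.104)&(P[...,2]<.116)&(abs(P[...,0]-.52)<.05)&(abs(P[...,1]+.31)<.05); q=P[m]
print('panel',len(q),np.median(q[:,2]),cv2.minAreaRect(q[:,:2].astype(np.float32)))
m=(P[...,2]>.034)&(P[...,2]<.046)&(np.hypot(P[...,0]-.52,P[...,1]+.31)<.16); print('riser',cv2.minEnclosingCircle(P[m][:,:2].astype(np.float32)))
m=(P[...,2]>.068)&(P[...,2]<.082)&(np.hypot(P[...,0]-.52,P[...,1]+.31)<.16);print('rails',cv2.minAreaRect(P[m][:,:2].astype(np.float32)))
u=r.mark_of('wrist','carry')[0]['uv']; grab('top'); v=r.mark_of('top','carry')[0]['uv']
print(tri([ray('wrist',u,T),ray('top',v)]))
plan([.522,-.315,.15],np.radians(15.2)); plan([.522,-.315,.088],np.radians(15.2))
E
```

```text
panel 760 0.10939294405215769 ((0.5215032696723938, -0.315291166305542), (0.013944975100457668, 0.058659449219703674), 15.644546508789062)
riser ((0.5261673927307129, -0.32040825486183167), 0.135459765791893)
rails ((0.5222773551940918, -0.3156934380531311), (0.23072174191474915, 0.12574714422225952), 15.545503616333008)
(array([ 0.5195, -0.3086,  0.1415]), [0.002278934425126403, 0.0022789344251263302])
shift [-0.0155  0.0088  0.6014] turn [-0.0001  0.0001 -0.0032]
shift [-0.0155  0.0088  0.8494] turn [-0.0001  0.0001 -0.0032]
```

Call:
servo_tool([
  [[-0.016, 0.009, 0.6], [0, 0, -0.007]],
  [[-0.016, 0.009, 0.6], [0, 0, -0.007]],
  [[-0.016, 0.009, 0.6], [0, 0, -0.007]],
  [[-0.016, 0.009, 0.72], [0, 0, -0.007]],
  [[-0.016, 0.009, 0.84], [0, 0, -0.007]],
  [[-0.016, 0.009, 0.84], [0, 0, -0.007]],
  [[-0.016, 0.009, 0.84], [0, 0, -0.007]],
])

```text
clock: 4.75
tcp_pos: [0.5226, -0.3146, 0.0907]
orientation: [-1.899, -2.502, -0.0]
contact_force: [0.0, -0.2, 0.4]
grip_width: 0.0857
gripper_force: 0.0
```

Call:
servo_tool([
  [[0, 0, 0], [0, 0, 0]],
  [[0, 0, 0], [0, 0, 0]],
  [[0, 0, 0], [0, 0, 0]],
  [[0, 0, 0], [0, 0, 0]],
  [[0, 0, 0], [0, 0, 0]],
  [[0, 0, 0], [0, 0, 0]],
  [[0, 0, 0], [0, 0, 0]],
  [[0, 0, 0], [0, 0, 0]],
], claw=1, squeeze=60)

```text
clock: 5.55
tcp_pos: [0.5226, -0.3147, 0.0909]
orientation: [1.899, 2.502, -0.0]
contact_force: [-2.2, 0.7, 5.3]
grip_width: 0.0134
gripper_force: 60.2
```

Call:
servo_tool([
  [[0, 0, -0.1], [0, 0, 0]],
  [[0, 0, -0.2], [0, 0, 0]],
  [[0, 0, -0.4], [0, 0, 0]],
  [[0, 0, -0.6], [0, 0, 0]],
  [[0, 0, -0.6], [0, 0, 0]],
  [[0, 0, -0.6], [0, 0, 0]],
  [[0, 0, -0.6], [0, 0, 0]],
])

```text
clock: 6.25
tcp_pos: [0.5209, -0.314, 0.2379]
orientation: [-1.896, -2.499, 0.001]
contact_force: [-0.3, -0.1, -5.0]
grip_width: 0.0133
gripper_force: 59.3
```

```bash
python3 - <<'E'
from look import *
T=pose(); print(T, R.from_matrix(T[:3,:3]).as_euler('ZYX',degrees=True))
# jig from top now: what shows
p,d,T,o=look('w2',['clamp_grip','jig','clamp_pivot'],thr=.2)
E
```

```text
[[-0.2694  0.963  -0.0039  0.5209]
 [ 0.963   0.2694  0.0018 -0.314 ]
 [ 0.0028 -0.0033 -1.      0.2379]
 [ 0.      0.      0.      1.    ]] [ 105.6307   -0.1621 -179.8106]
clamp_grip 0.41 [407.4 263.1] [ 0.5758 -0.3146  0.1986]
clamp_pivot 0.35 [121.9 264.2] [ 0.4168 -0.3607  0.199 ]
```

```bash
python3 - <<'E'
from h import *
plan([.54,-.22,.37],np.radians(-8.9))
E
```

```text
shift [ 0.3439  0.171  -0.5258] turn [-0.0017 -0.0012  0.2727]
```

Call:
servo_tool([
  [[0.1, 0.05, -0.15], [0, 0, 0.08]],
  [[0.2, 0.1, -0.3], [0, 0, 0.16]],
  [[0.3, 0.14, -0.45], [0, 0, 0.23]],
  [[0.344, 0.171, -0.526], [0, 0, 0.273]],
  [[0.344, 0.171, -0.526], [0, 0, 0.273]],
  [[0.344, 0.171, -0.526], [0, 0, 0.273]],
  [[0.344, 0.171, -0.526], [0, 0, 0.273]],
])

```text
clock: 7.15
tcp_pos: [0.539, -0.2217, 0.3692]
orientation: [-2.386, -2.039, 0.005]
contact_force: [-0.3, -0.2, -5.0]
grip_width: 0.0135
gripper_force: 59.8
```

```bash
python3 - <<'E'
from look import *
p,d,T,o=look('w3',['clamp_grip','jig','clamp_pivot','riser'],thr=.2)
print(T[:3,3])
E
```

```text
jig 0.6 [307.9  37.7] [ 0.5522 -0.0586  0.012 ]
[ 0.539  -0.2217  0.3692]
```

View pics/w3.png

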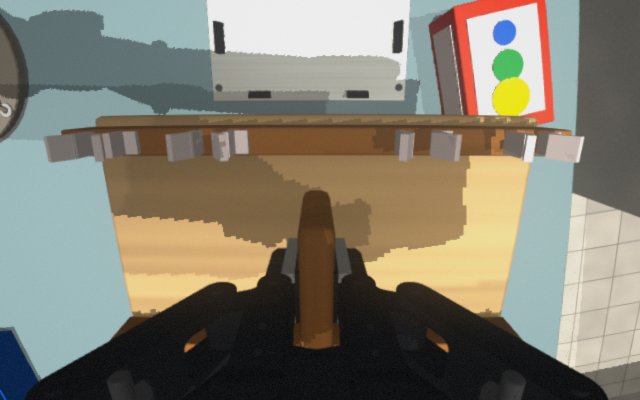

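The wrist view shows the toy held square in the lower half. Beyond it is the near part of the jig plate, with locators at about (218,37), (398,37), (259,94) and (357,94).

```bash
cat > jig.py <<'E'
from look import *
def blobs(img,cam,T,zt,roi,thr=60):
    hsv=img.max(2); m=(hsv<thr).astype(np.uint8)
    n,l,s,c=cv2.connectedComponentsWithStats(m,connectivity=8); out=[]
    for i in range(1,n):
        if 15<s[i,4]<1500:
            w=atz(cam,c[i],zt,T)
            if roi[0]<w[0]<roi[1] and roi[2]<w[1]<roi[3]: out.append((c[i],s[i,4],w)); print(cam,np.round(c[i],1),s[i],w)
    return out
E
python3 - <<'E'
from jig import *
a=cv2.imread('pics/top0.png')[...,::-1]; b=cv2.imread('pics/w3.png')[...,::-1]
T=pose()
A=blobs(a,'top',None,.025,(.38,.72,-.16,.05)); B=blobs(b,'wrist',T,.025,(.38,.72,-.2,.05))
# plate edges wrist
g=b.astype(int).min(2); m=(g>110); 
def edge(pts):
    w=np.array([atz('wrist',p,.012,T)[:2] for p in pts]); vx,vy,x0,y0=cv2.fitLine(w.astype(np.float32),2,0,.01,.01).ravel(); return w.mean(0),np.degrees(np.arctan2(vy,vx))
near=[(u,max(v for v in range(60,112) if m[v,u])+.5) for u in range(240,390,5) if m[60:112,u].any()]
lef=[(min(u for u in range(150,320) if m[v,u])-.5,v) for v in range(3,80,4)]
rig=[(max(u for u in range(320,430) if m[v,u])+.5,v) for v in range(3,50,4)]
for n,e in(('near',near),('left',lef),('right',rig)): print(n,e[0],e[-1],edge(e))
E
```

```text
top [330.3 172.7] [324 170  14   6  66] [ 0.6721 -0.0759  0.025 ]
top [299.4 187.8] [298 182   4  12  37] [0.6316 0.0069 0.025 ]
top [355.6 195.8] [354 191   5  11  38] [ 0.609  -0.1427  0.025 ]
top [285.2 207.9] [278 202  16  12  76] [0.5775 0.0449 0.025 ]
top [291.5 238.9] [290 234   4  11  37] [0.4952 0.0283 0.025 ]
top [348.3 247.7] [347 243   4  11  38] [ 0.471 -0.121  0.025]
top [316.8 263.3] [310 261  15   5  50] [ 0.4309 -0.0377  0.025 ]
wrist [218.5  37.3] [214  22  10  31 218] [ 0.4337 -0.0393  0.025 ]
wrist [398.1  28.3] [395  22   7  17  74] [ 0.6768 -0.0666  0.025 ]
wrist [259.   94.5] [249  92  21   6 124] [ 0.4736 -0.1224  0.025 ]
wrist [357.4  94. ] [348  92  20   5  99] [ 0.6113 -0.1437  0.025 ]
near (240, 99.5) (385, 101.5) (array([ 0.5472, -0.1415]), np.float32(-9.628271))
left (149.5, 3) (211.5, 79) (array([ 0.3677, -0.03  ]), np.float32(-46.064526))
right (429.5, 3) (429.5, 47) (array([ 0.7242, -0.0663]), np.float32(85.18595))
```

```bash
python3 - <<'E'
from look import *
for c in('top','scene'):
    p,d,T=grab(c);P=cloud(c,d)
    a=np.radians(-8.9);J=np.array([[np.cos(a),np.sin(a)],[-np.sin(a),np.cos(a)]])
    q=(P[...,:2]-[.553,-.0577])@J.T
    m=(abs(q[...,0])<.035)&(q[...,1]>.06)&(q[...,1]<.26)&(P[...,2]>.02)
    print(c)
    for y in np.arange(.06,.26,.02):
        k=m&(q[...,1]>=y)&(q[...,1]<y+.02)
        if k.any(): print(round(y,2),k.sum(),P[...,2][k].max(), q[...,0][k].mean())
T=pose();print(T[:3,3])
plan([.553,-.0577,.14],np.radians(-8.9)); plan([.553,-.0577,.063],np.radians(-8.9))
E
```

```text
top
0.06 2 0.11255531156765008 -0.003278692319724781
0.08 54 0.12480801849281131 -0.0015996917964545498
0.1 83 0.12224606169569818 -0.005131510303755627
0.12 81 0.07555249111131523 -0.00341881848971121
0.14 76 0.06732100751432313 -0.0023272742511127415
0.16 42 0.04928110091715365 -0.0016741732138005811
0.18 36 0.05950853719560456 -0.0019448562217071201
0.2 52 0.06899908649652087 -0.001833961725239389
0.22 51 0.07756182627897434 -0.002031435276712232
0.24 48 0.08523590568247297 -0.0019285375987670138
scene
0.08 32 0.12457298162875619 0.003330015330202246
0.1 159 0.12515895419425838 0.00438812010864665
0.12 86 0.07655790782380689 0.005427288269845461
0.14 90 0.07622392332620453 0.0036637344988290966
0.16 49 0.05304260753018153 0.0025200789561207826
0.18 25 0.059567788660280896 0.0024034435262220762
0.2 39 0.06965089040368777 0.0038724379135795573
0.22 43 0.07961638035578089 0.0041043226088229735
0.24 44 0.08499582161816732 0.0033162771280642396
[ 0.5403 -0.2205  0.3713]
shift [ 0.6512 -0.0505  0.9254] turn [-0.0004 -0.0001 -0.0006]
shift [ 0.6511 -0.0503  1.2334] turn [-0.0004 -0.0001 -0.0006]
```

Call:
servo_tool([
  [[0.16, -0.013, 0], [0, 0, 0]],
  [[0.34, -0.026, 0.1], [0, 0, 0]],
  [[0.5, -0.04, 0.25], [0, 0, 0]],
  [[0.62, -0.05, 0.4], [0, 0, 0]],
  [[0.651, -0.05, 0.6], [0, 0, 0]],
  [[0.651, -0.05, 0.75], [0, 0, 0]],
  [[0.651, -0.05, 0.85], [0, 0, 0]],
  [[0.651, -0.05, 0.925], [0, 0, 0]],
  [[0.651, -0.05, 0.925], [0, 0, 0]],
  [[0.651, -0.05, 0.925], [0, 0, 0]],
  [[0.651, -0.05, 0.925], [0, 0, 0]],
])

```text
clock: 8.6
tcp_pos: [0.5546, -0.0575, 0.1421]
orientation: [2.387, 2.04, 0.003]
contact_force: [0.1, 0.1, -4.2]
grip_width: 0.0133
gripper_force: 59.7
```

```bash
python3 - <<'E'
from look import *
T=pose();print(T)
p,d,T=grab('wrist','w4'); b=p
grab('top','t4')
plan([.553,-.0577,.085],np.radians(-8.9));plan([.553,-.0577,.063],np.radians(-8.9))
E
```

```text
[[ 0.1556  0.9878  0.0027  0.5546]
 [ 0.9878 -0.1556 -0.0002 -0.0575]
 [ 0.0003  0.0027 -1.      0.1421]
 [ 0.      0.      0.      1.    ]]
shift [-0.0014 -0.0061  0.2281] turn [ 0.0017 -0.0001 -0.0006]
shift [-0.0015 -0.0063  0.3161] turn [ 0.0017 -0.0001 -0.0006]
```

View pics/w4.png

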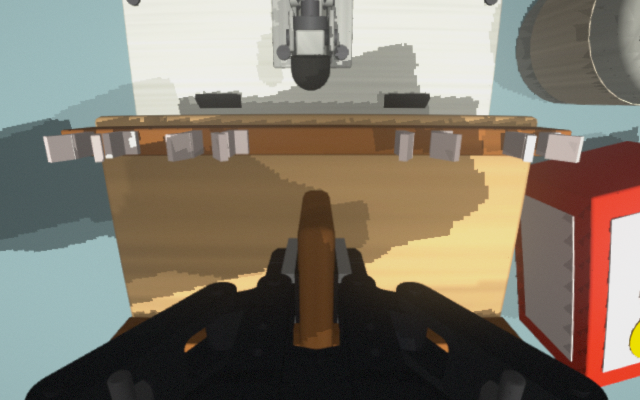

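The toy hovers over the jig. The +y locators show at (218,101) and (406,101), with the clamp foot at (311,75). I'll check the centring from these.

```bash
python3 - <<'E'
from jig import *
b=cv2.imread('pics/w4.png')[...,::-1];T=pose()
B=blobs(b,'wrist',T,.024,(.38,.8,-.02,.06),45)
print(atz('wrist',(312,75),.12,T))
for zz in(.012,):
    for v in (10,60): 
        g=b[v].astype(int).min(1)>150; u=np.where(g[100:520])[0]+100; print(v,u.min(),u.max(),atz('wrist',(u.min(),v),zz,T),atz('wrist',(u.max(),v),zz,T))
E
```

```text
[0.5665 0.0255 0.12  ]
10 100 501 [0.4197 0.1073 0.012 ] [0.7118 0.0603 0.012 ]
60 100 496 [0.4091 0.0735 0.012 ] [0.7068 0.0257 0.012 ]
```

```bash
python3 - <<'E'
from jig import *
b=cv2.imread('pics/w4.png')[...,::-1];T=pose()
m=(b[92:109,180:450].max(2)<70).astype(np.uint8);n,l,s,c=cv2.connectedComponentsWithStats(m)
W=[]
for i in range(1,n):
    if s[i,4]>80: W.append(atz('wrist',c[i]+[180,92],.022,T)); print(c[i]+[180,92],s[i],W[-1])
mid=(W[0]+W[1])/2; a=np.radians(-8.9); print(mid, 'implied centre',mid[:2]-.0755*np.array([-np.sin(a),np.cos(a)]))
for v in (30,85):
    g=b[v].astype(int).min(1)>185; u=np.where(g[100:520])[0]+100; print(v,u.min(),u.max(),(atz('wrist',(u.min(),v),.012,T)+atz('wrist',(u.max(),v),.012,T))/2)
E
```

```text
[218.1989 100.7655] [ 16   3  45  13 533] [0.4955 0.0276 0.022 ]
[405.4244 100.5246] [204   2  45  14 589] [0.6325 0.0061 0.022 ]
[0.564  0.0169 0.022 ] implied centre [ 0.5523 -0.0577]
30 126 497 [0.5719 0.0685 0.012 ]
85 133 492 [0.5664 0.0295 0.012 ]
```

Call:
servo_tool([
  [[-0.002, -0.008, 0.06], [0, 0, 0]],
  [[-0.002, -0.008, 0.12], [0, 0, 0]],
  [[-0.002, -0.008, 0.18], [0, 0, 0]],
  [[-0.002, -0.008, 0.22], [0, 0, 0]],
  [[-0.002, -0.008, 0.25], [0, 0, 0]],
  [[-0.002, -0.008, 0.27], [0, 0, 0]],
  [[-0.002, -0.008, 0.29], [0, 0, 0]],
  [[-0.002, -0.008, 0.3], [0, 0, 0]],
  [[-0.002, -0.008, 0.3], [0, 0, 0]],
  [[-0.002, -0.008, 0.3], [0, 0, 0]],
])

```text
clock: 9.7
tcp_pos: [0.5516, -0.0576, 0.0658]
orientation: [2.387, 2.041, 0.001]
contact_force: [-0.1, -0.2, -4.0]
grip_width: 0.0134
gripper_force: 59.6
```

Call:
servo_tool([
  [[0, 0.001, 0.006], [0, 0, 0]],
  [[0, 0.001, 0.012], [0, 0, 0]],
  [[0, 0.001, 0.016], [0, 0, 0]],
  [[0, 0.001, 0.016], [0, 0, 0]],
])

```text
clock: 10.1
tcp_pos: [0.5519, -0.0577, 0.0629]
orientation: [2.387, 2.041, 0.0]
contact_force: [-4.5, -0.7, 8.6]
grip_width: 0.0136
gripper_force: 61.6
```

Call:
servo_tool([
  [[0, 0.001, 0.012], [0, 0, 0]],
  [[0, 0.001, 0.012], [0, 0, 0]],
  [[0, 0.001, 0.012], [0, 0, 0]],
  [[0, 0.001, 0.012], [0, 0, 0]],
  [[0, 0, 0.0], [0, 0, 0]],
  [[0, 0, -0.2], [0, 0, 0]],
  [[0, 0, -0.4], [0, 0, 0]],
  [[0, 0, -0.6], [0, 0, 0]],
  [[0, 0, -0.8], [0, 0, 0]],
  [[0, 0, -0.8], [0, 0, 0]],
  [[0, 0, -0.8], [0, 0, 0]],
], claw=0)

```text
clock: 11.2
tcp_pos: [0.5522, -0.0577, 0.2631]
orientation: [2.386, 2.04, 0.003]
contact_force: [-0.3, -1.1, -1.0]
grip_width: 0.0855
gripper_force: 0.0
```

```bash
python3 - <<'E'
from look import *
p,d,T,o=look('w5',['clamp_grip','jig','clamp_pivot','toy','carry','clip0'],thr=.3); P=cloud('wrist',d,T)
c=np.array([.5524,-.0577])
m=(P[...,2]>.074)&(P[...,2]<.09)&(np.hypot(P[...,0]-c[0],P[...,1]-c[1])<.045);q=P[m];print('panel',np.median(q[:,2]),cv2.minAreaRect(q[:,:2].astype(np.float32)))
m=(P[...,2]>.042)&(P[...,2]<.052)&(np.hypot(P[...,0]-c[0],P[...,1]-c[1])<.15);q=P[m];print('rails',np.median(q[:,2]),cv2.minAreaRect(q[:,:2].astype(np.float32)))
m=(P[...,2]>.019)&(P[...,2]<.029)&(np.hypot(P[...,0]-c[0],P[...,1]-c[1])<.09);q=P[m];A=np.c_[q[:,:2],np.ones(len(q))];print('board',np.median(q[:,2]),np.linalg.lstsq(A,q[:,2],rcond=None)[0])
E
```

```text
clamp_grip 0.61 [353.4 175.2] [ 0.5954 -0.0718  0.024 ]
clamp_grip 0.44 [325.6 342.4] [ 0.5302 -0.2868  0.0404]
clamp_pivot 0.65 [314.3  36.4] [0.5724 0.0731 0.0721]
carry 0.67 [315.5 180.6] [ 0.5528 -0.0579  0.0819]
carry 0.37 [399.7 173.8] [ 0.6493 -0.0786  0.0239]
clip0 0.95 [227.8 175.6] [ 0.4503 -0.0492  0.0239]
clip0 0.88 [352.2 173.1] [ 0.5944 -0.0691  0.0239]
clip0 0.82 [399.7 175. ] [ 0.6492 -0.08    0.0239]
clip0 0.57 [272.5 174.2] [ 0.5024 -0.0559  0.024 ]
panel 0.08141506491680722 ((0.5517182946205139, -0.05749490112066269), (0.05871257558465004, 0.013258963823318481), 81.25707244873047)
rails 0.047023949518197744 ((0.5496996641159058, -0.07518234848976135), (0.24198736250400543, 0.22956879436969757), 80.77854919433594)
board 0.023997969655854268 [-0.001  -0.0014  0.0245]
```

View pics/w5.png

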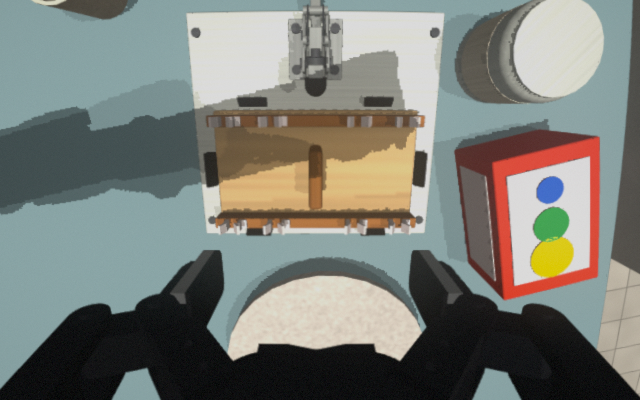

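The toy is seated flat between all six locators, with the clamp open at (315,60). Next I go over the grip.

Call:
servo_tool([
  [[0.2, 0, 0], [0, 0, 0]],
  [[0.4, 0, 0], [0, 0, 0]],
  [[0.6, 0, 0.05], [0, 0, 0]],
  [[0.8, 0, 0.15], [0, 0, 0]],
  [[0.94, 0, 0.3], [0, 0, 0]],
  [[0.94, 0, 0.45], [0, 0, 0]],
  [[0.94, 0, 0.6], [0, 0, 0]],
  [[0.94, 0, 0.7], [0, 0, 0]],
  [[0.94, 0, 0.78], [0, 0, 0]],
  [[0.94, 0, 0.78], [0, 0, 0]],
  [[0.94, 0, 0.78], [0, 0, 0]],
])

```text
clock: 12.65
tcp_pos: [0.588, 0.1746, 0.0664]
orientation: [-2.387, -2.041, 0.001]
contact_force: [0.6, 0.3, 0.9]
grip_width: 0.0854
gripper_force: 0.0
```

```bash
cat > jf.py <<'E'
from h import *
np.set_printoptions(precision=4,suppress=True)
a=np.radians(-8.85); c=np.array([.552,-.0577])
def injig(p): d=np.array(p[:2])-c; return np.array([d@[np.cos(a),np.sin(a)],d@[-np.sin(a),np.cos(a)],p[2]])
E
python3 - <<'E'
from jf import *
print(injig(pose()[:3,3]))
g,d,T=grab('wrist','w6'); cv2.imwrite('pics/w6.png',g[...,::-1])
E
```

```text
[-0.0002  0.2351  0.0664]
```

View pics/w6.png

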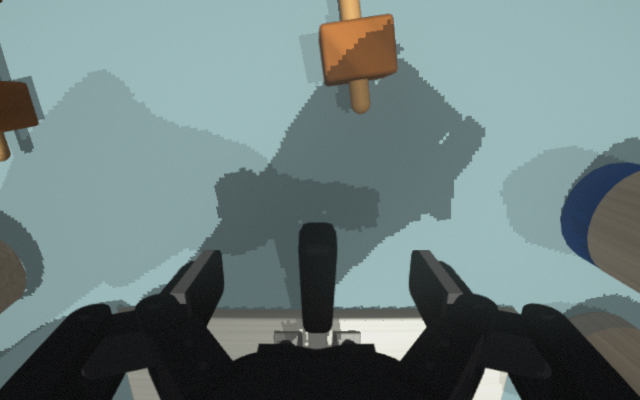

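The grip (318,275) is midway between the pads, so I pinch it lightly.

Call:
servo_tool([
  [[0, 0, 0], [0, 0, 0]],
  [[0, 0, 0], [0, 0, 0]],
  [[0, 0, 0], [0, 0, 0]],
  [[0, 0, 0], [0, 0, 0]],
  [[0, 0, 0], [0, 0, 0]],
  [[0, 0, 0], [0, 0, 0]],
  [[0, 0, 0], [0, 0, 0]],
  [[0, 0, 0], [0, 0, 0]],
], claw=1, squeeze=20)

```text
clock: 13.5
tcp_pos: [0.5885, 0.1744, 0.0669]
orientation: [2.388, 2.041, 0.001]
contact_force: [0.1, -0.5, 3.8]
grip_width: 0.0144
gripper_force: 26.1
```

Call:
servo_tool([
  [[-0.017, 0, -0.031], [0, 0, 0]],
  [[-0.034, 0, -0.061], [0, 0, 0]],
  [[-0.055, 0, -0.09], [0, 0, 0]],
  [[-0.078, 0, -0.115], [0, 0, 0]],
  [[-0.103, 0, -0.139], [0, 0, 0]],
  [[-0.13, 0, -0.161], [0, 0, 0]],
  [[-0.16, 0, -0.181], [0, 0, 0]],
  [[-0.19, 0, -0.197], [0, 0, 0]],
  [[-0.222, 0, -0.211], [0, 0, 0]],
  [[-0.255, 0, -0.222], [0, 0, 0]],
  [[-0.289, 0, -0.23], [0, 0, 0]],
  [[-0.324, 0, -0.235], [0, 0, 0]],
])

```text
clock: 14.7
tcp_pos: [0.576, 0.0952, 0.1264]
orientation: [-2.387, -2.042, -0.004]
contact_force: [5.5, 2.7, -1.7]
grip_width: 0.0147
gripper_force: 28.0
```

Call:
servo_tool([
  [[-0.028, 0, -0.002], [0, 0, 0]],
  [[-0.055, 0, -0.002], [0, 0, 0]],
  [[-0.076, 0, 0], [0, 0, 0]],
  [[-0.097, 0, 0.002], [0, 0, 0]],
  [[-0.112, 0, 0.004], [0, 0, 0]],
  [[-0.125, 0, 0.006], [0, 0, 0]],
  [[-0.132, 0, 0.008], [0, 0, 0]],
  [[-0.138, 0, 0.01], [0, 0, 0]],
  [[-0.138, 0, 0.01], [0, 0, 0]],
  [[-0.138, 0, 0.01], [0, 0, 0]],
])

```text
clock: 15.7
tcp_pos: [0.5705, 0.0597, 0.1239]
orientation: [2.387, 2.04, 0.0]
contact_force: [1.3, -0.3, 6.6]
grip_width: 0.0146
gripper_force: 29.2
```

```bash
python3 - <<'E'
from jf import *
p=injig(pose()[:3,3]);print(p,np.degrees(np.arctan2(p[1]-.144,p[2]-.025)),np.hypot(p[1]-.144,p[2]-.025))
E
```

```text
[0.0002 0.1188 0.1239] -14.279408305040109 0.10201662040753132
```

Call:
servo_tool([
  [[-0.01, 0, 0.0], [0, 0, 0]],
  [[-0.01, 0, 0.0], [0, 0, 0]],
  [[-0.005, 0, 0], [0, 0, 0]],
])

```text
clock: 16.0
tcp_pos: [0.5701, 0.0574, 0.1233]
orientation: [2.388, 2.039, -0.002]
contact_force: [0.9, -4.0, 9.0]
grip_width: 0.0147
gripper_force: 29.5
```

Call:
servo_tool([
  [[0, 0, 0], [0, 0, 0]],
  [[0, 0, 0], [0, 0, 0]],
  [[0, 0, 0], [0, 0, 0]],
  [[0, 0, 0], [0, 0, 0]],
  [[0, 0, -0.1], [0, 0, 0]],
  [[0, 0, -0.25], [0, 0, 0]],
  [[0, 0, -0.4], [0, 0, 0]],
  [[-0.1, 0, -0.6], [0, 0, 0]],
  [[-0.3, 0, -0.7], [0, 0, 0]],
  [[-0.4, 0, -0.7], [0, 0, 0]],
  [[-0.4, 0, -0.7], [0, 0, 0]],
  [[-0.4, 0, -0.7], [0, 0, 0]],
], claw=0)

```text
clock: 17.2
tcp_pos: [0.554, -0.0404, 0.2977]
orientation: [-2.39, -2.039, 0.001]
contact_force: [0.2, 0.4, 0.4]
grip_width: 0.0849
gripper_force: 0.0
```

```bash
python3 - <<'E'
from jf import *
from look import look
print(injig(pose()[:3,3]))
p,d,T,o=look('w7',['clamp_grip','clamp_foot','carry','roller_a'],thr=.3)
for k,v in o.items():
    for u,q in v:
        if q is not None: print(k,injig(q))
p,d,T,o=look('t7',['roller_a','softener','paper_cup'],thr=.3,cam='top')
E
```

```text
[-0.0007  0.0174  0.2977]
clamp_grip 0.87 [315.3  66.7] [0.57   0.0597 0.1502]
clamp_grip 0.32 [239.3 182.3] [ 0.4529 -0.0485  0.0239]
carry 0.67 [317.8 189.3] [ 0.5536 -0.0586  0.082 ]
clamp_grip [-0.0003  0.1188  0.1502]
clamp_grip [-0.0993 -0.0061  0.0239]
carry [ 0.0017 -0.0006  0.082 ]
roller_a 0.78 [186.4 193.6] [0.6194 0.3117 0.0153]
roller_a 0.77 [183.1 270.7] [0.4131 0.3151 0.0169]
softener 0.61 [250.  137.4] [0.7506 0.1317 0.0954]
paper_cup 0.93 [239.5 295.3] [0.348  0.1671 0.0026]
```

View pics/w7.png

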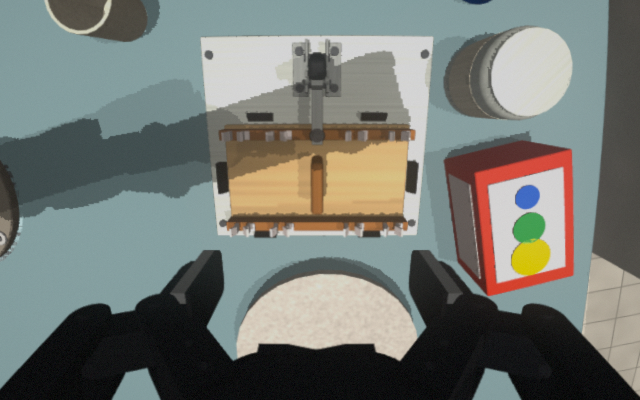

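The clamp is shut: foot on the rail at (317,136), handle upright at (317,67). Now I go over the rollers.

Call:
servo_tool([
  [[0.19, -0.05, -0.05], [0, 0, 0]],
  [[0.39, -0.1, -0.1], [0, 0, -0.05]],
  [[0.59, -0.15, -0.1], [0, 0, -0.098]],
  [[0.79, -0.21, -0.1], [0, 0, -0.098]],
  [[1, -0.27, -0.1], [0, 0, -0.098]],
  [[1, -0.27, -0.1], [0, 0, -0.098]],
])

```text
clock: 18.25
tcp_pos: [0.5241, 0.225, 0.3234]
orientation: [-2.211, -2.227, -0.004]
contact_force: [0.2, 0.1, 0.1]
grip_width: 0.0852
gripper_force: 0.0
```

```bash
python3 - <<'E'
from h import *
print(pose()[:3,3]);plan([.515,.29,.33],0)
E
```

```text
[0.52409314 0.22502453 0.32335251]
shift [ 0.2603 -0.0345 -0.0256] turn [-0.0001 -0.0024  0.0046]
```

Call:
servo_tool([
  [[0.13, -0.02, -0.02], [0, 0, 0]],
  [[0.26, -0.034, -0.02], [0, 0, 0]],
  [[0.26, -0.034, -0.02], [0, 0, 0]],
  [[0.26, -0.034, -0.02], [0, 0, 0]],
])

```text
clock: 18.65
tcp_pos: [0.5181, 0.2831, 0.3275]
orientation: [2.222, 2.221, -0.001]
contact_force: [0.7, -0.9, 0.4]
grip_width: 0.0851
gripper_force: 0.0
```

```bash
cat > rol.py <<'E'
from look import *
def rollers(P,roi):
    """fit each roller from depth: rod axis from all points above bench"""
    m=((P[...,2]>.006)&(P[...,2]<.05)&(P[...,0]>roi[0])&(P[...,0]<roi[1])&(P[...,1]>roi[2])&(P[...,1]<roi[3])).astype(np.uint8)
    m=cv2.morphologyEx(m,cv2.MORPH_CLOSE,np.ones((5,5)))
    n,l,s,c=cv2.connectedComponentsWithStats(m); out=[]
    for i in range(1,n):
        if s[i,4]<150: continue
        q=P[(l==i)&(P[...,2]>.006)]; rc=cv2.minAreaRect(q[:,:2].astype(np.float32)); b=cv2.boxPoints(rc)
        e=b[1]-b[0] if np.linalg.norm(b[1]-b[0])>np.linalg.norm(b[2]-b[1]) else b[2]-b[1]
        th=np.degrees(np.arctan2(e[1],e[0]))%180
        print('roller',rc[0],rc[1],'rod dir',round(th,2),'topz',np.percentile(q[:,2],95),'n',s[i,4],'px',c[i]); out.append((rc[0],th))
    return out
E
python3 - <<'E'
from rol import *
p,d,T,o=look('w8',['roller_a'],thr=.3); rollers(cloud('wrist',d,T),(.3,.75,.2,.45)); print(T[:3,3])
E
```

```text
roller_a 0.91 [241.  136.4] [0.4179 0.3147 0.0215]
roller (0.4163197875022888, 0.31111472845077515) (0.12915995717048645, 0.035038504749536514) rod dir 88.53 topz 0.035157921831286465 n 1642 px [239.9829 137.475 ]
roller (0.6227076649665833, 0.3023601472377777) (0.1286686509847641, 0.034815214574337006) rod dir 88.89 topz 0.03506540116229899 n 1641 px [393.2547 143.5789]
roller (0.3532954752445221, 0.20383939146995544) (0.007229223847389221, 0.03415919840335846) rod dir 178.7 topz 0.048393396141397114 n 185 px [201.6486 216.6811]
[0.5181 0.2831 0.3275]
```

View pics/w8.png

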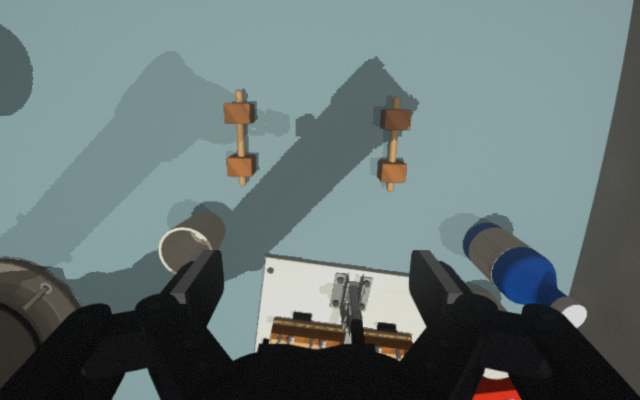

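Two rollers show, at (241,138) and (394,144), both lying nearly along world y. I take the left one first.

```bash
python3 - <<'E'
from h import *
print(pose()[:3,3]);plan([.4163,.3111,.12],np.radians(-1.5))
E
```

```text
[0.51881494 0.28128643 0.3274762 ]
shift [ 0.1187 -0.4104  0.8298] turn [-0.0001  0.0008  0.0142]
```

Call:
servo_tool([
  [[0.05, -0.15, 0.1], [0, 0, 0.014]],
  [[0.12, -0.3, 0.25], [0, 0, 0.014]],
  [[0.12, -0.41, 0.4], [0, 0, 0.014]],
  [[0.12, -0.41, 0.6], [0, 0, 0.014]],
  [[0.12, -0.41, 0.76], [0, 0, 0.014]],
  [[0.12, -0.41, 0.83], [0, 0, 0.014]],
  [[0.12, -0.41, 0.83], [0, 0, 0.014]],
  [[0.12, -0.41, 0.83], [0, 0, 0.014]],
])

```text
clock: 19.55
tcp_pos: [0.4166, 0.3125, 0.1208]
orientation: [2.25, 2.193, 0.0]
contact_force: [0.2, -0.3, 0.7]
grip_width: 0.0855
gripper_force: 0.0
```

```bash
python3 - <<'E'
from rol import *
p,d,T=grab('wrist'); print(T[:3,3]); o=rollers(cloud('wrist',d,T),(.3,.75,.2,.45))
for c,th in o:
    if abs(c[0]-.416)<.03: plan([c[0],c[1],.022],np.radians(th-90))
E
```

```text
[0.4166 0.3125 0.1208]
roller (0.41610395908355713, 0.31071504950523376) (0.12775130569934845, 0.033450715243816376) rod dir 88.71 topz 0.03484820238442546 n 5004 px [314.3297 203.221 ]
roller (0.622272789478302, 0.30247175693511963) (0.12876158952713013, 0.03669348359107971) rod dir 89.77 topz 0.03455181546022304 n 6276 px [582.2592 205.5537]
roller (0.35105282068252563, 0.20335450768470764) (0.008172201924026012, 0.03431004658341408) rod dir 179.47 topz 0.04758581590429115 n 1160 px [241.4319 336.7121]
shift [-0.0099 -0.0039  0.3981] turn [ 0.0011 -0.0007 -0.0018]
```

Call:
servo_tool([
  [[-0.008, -0.003, 0.15], [0, 0, 0]],
  [[-0.008, -0.003, 0.28], [0, 0, 0]],
  [[-0.008, -0.003, 0.36], [0, 0, 0]],
  [[-0.008, -0.003, 0.393], [0, 0, 0]],
  [[-0.008, -0.003, 0.393], [0, 0, 0]],
  [[-0.008, -0.003, 0.393], [0, 0, 0]],
  [[-0.008, -0.003, 0.393], [0, 0, 0]],
])

```text
clock: 20.3
tcp_pos: [0.416, 0.3118, 0.0235]
orientation: [2.248, 2.194, 0.004]
contact_force: [0.1, 0.6, 0.1]
grip_width: 0.0854
gripper_force: 0.0
```

Call:
servo_tool([
  [[0, 0, 0], [0, 0, 0]],
  [[0, 0, 0], [0, 0, 0]],
  [[0, 0, 0], [0, 0, 0]],
  [[0, 0, 0], [0, 0, 0]],
  [[0, 0, 0], [0, 0, 0]],
  [[0, 0, 0], [0, 0, 0]],
  [[0, 0, 0], [0, 0, 0]],
  [[0, 0, 0], [0, 0, 0]],
  [[0, 0, 0], [0, 0, 0]],
], claw=1, squeeze=90)

```text
clock: 21.2
tcp_pos: [0.415, 0.3111, 0.0223]
orientation: [2.248, 2.194, 0.0]
contact_force: [-1.0, -1.8, 5.1]
grip_width: 0.0069
gripper_force: 88.1
```

Call:
servo_tool([
  [[0, 0, -0.1], [0, 0, 0]],
  [[0, 0, -0.25], [0, 0, 0]],
  [[0, 0, -0.4], [0, 0, 0]],
  [[0, 0, -0.6], [0, 0, 0]],
  [[0, 0, -0.8], [0, 0, 0]],
  [[0, 0, -0.9], [0, 0, 0]],
  [[0, 0, -0.9], [0, 0, 0]],
  [[0, 0, -0.9], [0, 0, 0]],
])

```text
clock: 22.0
tcp_pos: [0.415, 0.3107, 0.2468]
orientation: [2.248, 2.194, 0.0]
contact_force: [-0.3, -1.1, -2.0]
grip_width: 0.0068
gripper_force: 88.0
```

```bash
python3 - <<'E'
from jf import *
t=np.array([-.093,0]);ca,sa=np.cos(a),np.sin(a)
w=c+[ca*t[0]-sa*t[1],sa*t[0]+ca*t[1]];print(pose()[:3,3],w);plan([w[0],w[1],.25],a)
E
```

```text
[0.415  0.3107 0.2468] [ 0.4601 -0.0434]
shift [-1.4115  0.215  -0.0122] turn [0.0004 0.0001 0.0828]
```

```bash
python3 - <<'E'
from rol import *
p,d,T=grab('wrist','w9');P=cloud('wrist',d,T)
m=(P[...,2]>.17)&(P[...,2]<.30)&(np.hypot(P[...,0]-.415,P[...,1]-.31)<.09)
L=(np.c_[P[m],np.ones(m.sum())]@np.linalg.inv(T).T)[:,:3]
s=(L[:,0]>.0255)&(L[:,0]<.045); b=L[s];print('block',b[:,1].min(),b[:,1].max(),np.percentile(b[:,2],[2,20,50]),cv2.minAreaRect(b[:,:2].astype(np.float32)))
s=(L[:,0]>.052)&(L[:,0]<.07); b=L[s];print('end',len(b),np.median(b,0),b[:,0].max(),b[:,2].min())
cv2.imwrite('pics/w9.png',p[:,:,::-1])
E
```

```text
block -0.01631578216718632 0.017620411265453606 [-0.0129 -0.0122 -0.0117] ((0.035245735198259354, 0.0006476026028394699), (0.019488537684082985, 0.03393121808767319), 0.07479757815599442)
end 702 [0.0577 0.0007 0.0014] 0.0640209240421673 -0.0010676108214131563
```

View pics/w9.png

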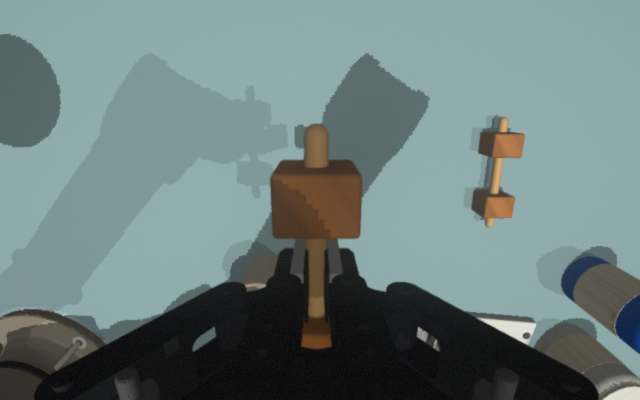

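The roller is held level and square, with its block at (317,200) and its rod end at (316,130). I carry it to the -x end of the toy.

Call:
servo_tool([
  [[-0.15, 0.02, 0], [0, 0, 0.03]],
  [[-0.33, 0.05, 0], [0, 0, 0.06]],
  [[-0.52, 0.08, 0], [0, 0, 0.083]],
  [[-0.71, 0.11, 0], [0, 0, 0.083]],
  [[-0.9, 0.14, 0], [0, 0, 0.083]],
  [[-1, 0.155, 0], [0, 0, 0.083]],
  [[-1, 0.155, 0], [0, 0, 0.083]],
  [[-1, 0.155, 0], [0, 0, 0.083]],
])

```text
clock: 22.85
tcp_pos: [0.4469, 0.0598, 0.2456]
orientation: [-2.386, -2.041, 0.003]
contact_force: [-0.4, 0.2, -0.8]
grip_width: 0.0067
gripper_force: 88.0
```

```bash
cat >> jf.py <<'E'
def goto(t,z):
    ca,sa=np.cos(a),np.sin(a); w=c+[ca*t[0]-sa*t[1],sa*t[0]+ca*t[1]]; return plan([w[0],w[1],z],a)
E
python3 - <<'E'
from jf import *
print(injig(pose()[:3,3]));goto((-.0937,.001),.10)
E
```

```text
[-0.1219  0.1     0.2456]
shift [-0.3955  0.115   0.5823] turn [-0.0018  0.0002 -0.0008]
```

Call:
servo_tool([
  [[-0.15, 0.05, 0], [0, 0, 0]],
  [[-0.32, 0.1, 0.03], [0, 0, 0]],
  [[-0.395, 0.115, 0.15], [0, 0, 0]],
  [[-0.395, 0.115, 0.33], [0, 0, 0]],
  [[-0.395, 0.115, 0.48], [0, 0, 0]],
  [[-0.395, 0.115, 0.58], [0, 0, 0]],
  [[-0.395, 0.115, 0.58], [0, 0, 0]],
  [[-0.395, 0.115, 0.58], [0, 0, 0]],
  [[-0.395, 0.115, 0.58], [0, 0, 0]],
])

```text
clock: 23.75
tcp_pos: [0.4621, -0.041, 0.1033]
orientation: [2.384, 2.044, 0.003]
contact_force: [-0.0, -0.8, -1.1]
grip_width: 0.006
gripper_force: 88.1
```

```bash
python3 - <<'E'
from jf import *
from look import look
print(injig(pose()[:3,3]));goto((-.0937,.001),.072)
p,d,T,o=look('w10',['clip0'],thr=.3)
for k,v in o.items():
    for u,q in v:
        print(injig(atz('wrist',u,.052,T)))
cv2.imwrite('pics/w10.png',p[:,:,::-1])
E
```

```text
[-0.0914  0.0027  0.1033]
shift [-0.0068 -0.0094  0.1252] turn [ 0.0014 -0.0003  0.0008]
clip0 0.97 [610.  235.4] [ 0.6714 -0.0899  0.0249]
clip0 0.74 [393.6 235.8] [ 0.5137 -0.0646  0.024 ]
clip0 0.62 [535.6 235.4] [ 0.6146 -0.0806  0.0241]
[ 0.0943 -0.0017  0.052 ]
[-0.0443 -0.0008  0.052 ]
[ 0.0439 -0.0011  0.052 ]
```

View pics/w10.png

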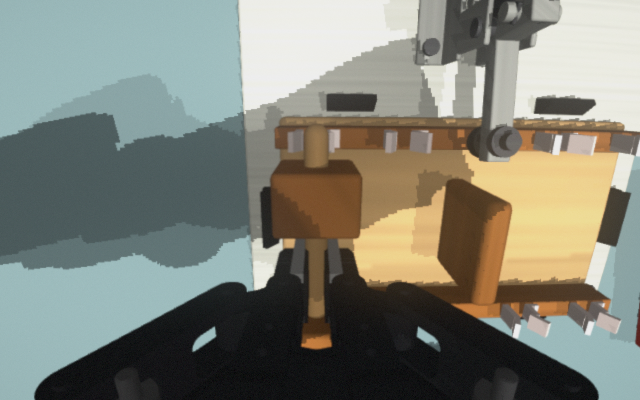

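The rod end (316,140) lines up between the two prongs of the end clip. I correct by 2 mm and press down.

Call:
servo_tool([
  [[-0.01, -0.009, 0.03], [0, 0, 0]],
  [[-0.01, -0.009, 0.07], [0, 0, 0]],
  [[-0.01, -0.009, 0.1], [0, 0, 0]],
  [[-0.01, -0.009, 0.12], [0, 0, 0]],
  [[-0.01, -0.009, 0.12], [0, 0, 0]],
  [[-0.01, -0.009, 0.12], [0, 0, 0]],
])

```text
clock: 24.45
tcp_pos: [0.4583, -0.0438, 0.0719]
orientation: [-2.386, -2.043, 0.0]
contact_force: [0.2, -0.1, -1.1]
grip_width: 0.0065
gripper_force: 88.1
```

Call:
servo_tool([
  [[0, 0, 0.01], [0, 0, 0]],
  [[0, 0, 0.02], [0, 0, 0]],
  [[0, 0, 0.03], [0, 0, 0]],
  [[0, 0, 0.04], [0, 0, 0]],
  [[0, 0, 0.05], [0, 0, 0]],
  [[0, 0, 0.06], [0, 0, 0]],
  [[0, 0, 0.068], [0, 0, 0]],
  [[0, 0, 0.068], [0, 0, 0]],
])

```text
clock: 25.25
tcp_pos: [0.4593, -0.044, 0.0567]
orientation: [2.385, 2.042, 0.001]
contact_force: [-5.6, -0.5, 27.5]
grip_width: 0.0072
gripper_force: 92.3
```

```bash
cat > chk.py <<'E'
from jf import *
print(injig(pose()[:3,3]),r.get_obs()['contact_force'])
p,d,T=grab('wrist');P=cloud('wrist',d,T)
m=(P[...,2]>.03)&(P[...,2]<.12)&(np.hypot(P[...,0]-T[0,3],P[...,1]-T[1,3])<.09)
L=(np.c_[P[m],np.ones(m.sum())]@np.linalg.inv(T).T)[:,:3]
b=L[(L[:,0]>.0255)&(L[:,0]<.045)&(abs(L[:,1])<.017)];z=np.percentile(b[:,2],20);print('block top tool z',z,'rod world z',T[2,3]-z-.017,'rod toy z',T[2,3]-z-.017-.012)
E
python3 chk.py
```

```text
[-0.0937 -0.0007  0.0567] [-5.5929 -0.4811 27.4742]
block top tool z -0.012394594519781303 rod world z 0.05211134751319728 rod toy z 0.04011134751319728
```

Call:
servo_tool([
  [[0, 0, 0.006], [0, 0, 0]],
  [[0, 0, 0.006], [0, 0, 0]],
  [[0, 0, 0.0], [0, 0, 0]],
])

```text
clock: 25.6
tcp_pos: [0.4593, -0.0439, 0.0569]
orientation: [2.384, 2.042, 0.001]
contact_force: [-0.8, -0.2, 11.0]
grip_width: 0.0069
gripper_force: 90.5
```

Call:
servo_tool([
  [[0, 0, 0], [0, 0, 0]],
  [[0, 0, 0], [0, 0, 0]],
  [[0, 0, 0], [0, 0, 0]],
  [[0, 0, 0], [0, 0, 0]],
  [[0, 0, 0], [0, 0, 0]],
  [[0, 0, -0.15], [0, 0, 0]],
  [[0, 0, -0.35], [0, 0, 0]],
  [[0, 0, -0.55], [0, 0, 0]],
  [[0, 0, -0.75], [0, 0, 0]],
  [[0, 0, -0.85], [0, 0, 0]],
  [[0, 0, -0.85], [0, 0, 0]],
  [[0, 0, -0.85], [0, 0, 0]],
], claw=0)

```text
clock: 26.8
tcp_pos: [0.4581, -0.0441, 0.2674]
orientation: [2.386, 2.043, -0.0]
contact_force: [0.3, 0.1, 0.4]
grip_width: 0.0853
gripper_force: 0.0
```

```bash
cat > ver.py <<'E'
from jf import *
import sys
# heights of roller parts in jig frame, per end, for pair x0 ; plus clamp grip top
def ver(x0s=(-.093,),name=None):
    p,d,T=grab('wrist',name);P=cloud('wrist',d,T);q=(P[...,:2]-c)@np.array([[np.cos(a),np.sin(a)],[-np.sin(a),np.cos(a)]]).T
    for x0 in x0s:
        for y0,y1 in((-.046,-.024),(-.018,.018),(.024,.046)):
            m=(abs(q[...,0]-x0)<.02)&(q[...,1]>y0)&(q[...,1]<y1)&(P[...,2]>.035)&(P[...,2]<.11)
            if m.sum()>10: print(x0,(y0,y1),m.sum(),'topz',np.percentile(P[...,2][m],85),'xmean',q[...,0][m].mean(),'y',q[...,1][m].min(),q[...,1][m].max())
            else: print(x0,y0,'none')
    m=(abs(q[...,0])<.02)&(abs(q[...,1]-.12)<.03)&(P[...,2]>.13); print('grip top jig',q[m].mean(0) if m.any() else None,P[...,2][m].max() if m.any() else None)
    m=(abs(q[...,0])<.005)&(abs(q[...,1])<.025)&(P[...,2]>.07); print('panel',P[...,2][m].mean(),q[m].mean(0))
    return p,d,T,P,q
E
python3 -c "
from ver import *
print(pose()[:3,3]);ver((-.093,.093),'w11')"
```

```text
[ 0.4581 -0.0441  0.2674]
-0.093 (-0.046, -0.024) 636 topz 0.06961470304426438 xmean -0.09366672787065623 y -0.04583222395405918 -0.024011034358716054
-0.093 (-0.018, 0.018) 313 topz 0.057072795945923384 xmean -0.09393314461474256 y -0.017938592630737334 0.017838838848687404
-0.093 (0.024, 0.046) 722 topz 0.06960499414258768 xmean -0.09317320167385557 y 0.024213999216869626 0.04593374694553496
0.093 -0.046 none
0.093 -0.018 none
0.093 0.024 none
grip top jig [-0.0019  0.1177] 0.152097068086259
panel 0.081806573317743 [-0.0002  0.0006]
```

Both blocks of roller one stand at seat height. Next is roller two.

```bash
python3 - <<'E'
from h import *
plan([.622,.295,.27],0)
E
```

```text
shift [ 1.4414  0.4411 -0.0152] turn [-0.0011  0.0001 -0.0984]
```

Call:
servo_tool([
  [[0.18, 0.055, -0.02], [0, 0, 0]],
  [[0.36, 0.11, -0.02], [0, 0, -0.03]],
  [[0.54, 0.165, -0.02], [0, 0, -0.06]],
  [[0.72, 0.22, -0.02], [0, 0, -0.098]],
  [[0.9, 0.275, -0.02], [0, 0, -0.098]],
  [[1, 0.306, -0.02], [0, 0, -0.098]],
  [[1, 0.306, -0.02], [0, 0, -0.098]],
])

```text
clock: 27.55
tcp_pos: [0.5716, 0.196, 0.2699]
orientation: [-2.212, -2.224, 0.002]
contact_force: [0.2, -0.2, -0.7]
grip_width: 0.0853
gripper_force: 0.0
```

Call:
servo_tool([
  [[0.19, 0.0, 0], [0, 0, 0]],
  [[0.38, 0.05, 0], [0, 0, 0]],
  [[0.45, 0.06, 0], [0, 0, 0]],
  [[0.45, 0.06, 0], [0, 0, 0]],
  [[0.45, 0.06, 0], [0, 0, 0]],
])

```text
clock: 28.05
tcp_pos: [0.5871, 0.3021, 0.2709]
orientation: [2.222, 2.22, -0.005]
contact_force: [-0.3, -0.1, -0.6]
grip_width: 0.0853
gripper_force: 0.0
```

```bash
python3 - <<'E'
from rol import *
p,d,T=grab('wrist'); print(T[:3,3]); o=rollers(cloud('wrist',d,T),(.45,.75,.18,.5))
for c,th in o: plan([c[0],c[1],.12],np.radians(th-90))
E
```

```text
[0.5871 0.3021 0.2709]
roller (0.6226486563682556, 0.30233436822891235) (0.12878036499023438, 0.03420235216617584) rod dir 89.34 topz 0.034990346231591404 n 1955 px [346.046  164.7575]
shift [0.006  0.1413 0.6051] turn [-0.0009  0.0016  0.0057]
```

Call:
servo_tool([
  [[0.006, 0.1, 0.1], [0, 0, 0.005]],
  [[0.006, 0.141, 0.25], [0, 0, 0.005]],
  [[0.006, 0.141, 0.42], [0, 0, 0.005]],
  [[0.006, 0.141, 0.56], [0, 0, 0.005]],
  [[0.006, 0.141, 0.605], [0, 0, 0.005]],
  [[0.006, 0.141, 0.605], [0, 0, 0.005]],
  [[0.006, 0.141, 0.605], [0, 0, 0.005]],
])

```text
clock: 28.8
tcp_pos: [0.6238, 0.3051, 0.1232]
orientation: [2.231, 2.21, 0.004]
contact_force: [0.8, 0.3, 0.4]
grip_width: 0.0852
gripper_force: 0.0
```

```bash
python3 - <<'E'
from rol import *
p,d,T=grab('wrist'); print(T[:3,3]); o=rollers(cloud('wrist',d,T),(.5,.75,.18,.5))
for c,th in o: plan([c[0],c[1],.022],np.radians(th-90))
E
```

```text
[0.6238 0.3051 0.1232]
roller (0.6232307553291321, 0.3021908402442932) (0.1285368949174881, 0.03326696902513504) rod dir 89.43 topz 0.034781075895897316 n 4929 px [314.185  203.7835]
shift [-0.0144 -0.0041  0.4074] turn [ 0.002  -0.0011  0.0005]
```

Call:
servo_tool([
  [[-0.012, -0.003, 0.15], [0, 0, 0]],
  [[-0.012, -0.003, 0.29], [0, 0, 0]],
  [[-0.012, -0.003, 0.37], [0, 0, 0]],
  [[-0.012, -0.003, 0.4], [0, 0, 0]],
  [[-0.012, -0.003, 0.4], [0, 0, 0]],
  [[-0.012, -0.003, 0.4], [0, 0, 0]],
  [[-0.012, -0.003, 0.4], [0, 0, 0]],
])

```text
clock: 29.55
tcp_pos: [0.623, 0.3032, 0.0232]
orientation: [2.23, 2.212, 0.005]
contact_force: [0.0, -0.3, -0.3]
grip_width: 0.0854
gripper_force: 0.0
```

Call:
servo_tool([
  [[0, 0, 0], [0, 0, 0]],
  [[0, 0, 0], [0, 0, 0]],
  [[0, 0, 0], [0, 0, 0]],
  [[0, 0, 0], [0, 0, 0]],
  [[0, 0, 0], [0, 0, 0]],
  [[0, 0, 0], [0, 0, 0]],
  [[0, 0, 0], [0, 0, 0]],
  [[0, 0, 0], [0, 0, 0]],
  [[0, 0, 0], [0, 0, 0]],
], claw=1, squeeze=90)

```text
clock: 30.45
tcp_pos: [0.622, 0.3024, 0.0215]
orientation: [2.231, 2.212, 0.0]
contact_force: [0.0, -0.8, 3.5]
grip_width: 0.0067
gripper_force: 88.0
```

Call:
servo_tool([
  [[0, 0, -0.1], [0, 0, 0]],
  [[0, 0, -0.25], [0, 0, 0]],
  [[0, 0, -0.4], [0, 0, 0]],
  [[0, 0, -0.6], [0, 0, 0]],
  [[0, 0, -0.8], [0, 0, 0]],
  [[0, 0, -0.95], [0, 0, 0]],
  [[0, 0, -0.95], [0, 0, 0]],
  [[0, 0, -0.95], [0, 0, 0]],
])

```text
clock: 31.25
tcp_pos: [0.622, 0.3023, 0.2594]
orientation: [2.23, 2.212, 0.002]
contact_force: [0.1, -0.4, -1.2]
grip_width: 0.0065
gripper_force: 88.0
```

```bash
python3 - <<'E'
from jf import *
print(injig(pose()[:3,3]));
p,d,T=grab('wrist','w12');P=cloud('wrist',d,T)
m=(P[...,2]>.17)&(np.hypot(P[...,0]-T[0,3],P[...,1]-T[1,3])<.09)
L=(np.c_[P[m],np.ones(m.sum())]@np.linalg.inv(T).T)[:,:3]
b=L[(L[:,0]>.0255)&(L[:,0]<.045)];print('block',np.percentile(b[:,2],[2,20,50]),cv2.minAreaRect(b[:,:2].astype(np.float32)))
b=L[(L[:,0]>.052)&(L[:,0]<.07)];print('end',np.median(b,0),b[:,0].max(),b[:,2].min())
goto((.093,0),.25)
E
```

```text
[0.0138 0.3665 0.2594]
block [-0.0136 -0.0129 -0.0124] ((0.03524092212319374, 0.0006948970258235931), (0.019504984840750694, 0.03391709178686142), 0.1686074137687683)
end [0.0581 0.0007 0.0005] 0.06444781353147172 -0.0020593396705846367
shift [-1.4942  0.1022  0.0323] turn [-0.0007  0.0008  0.093 ]
```

Call:
servo_tool([
  [[-0.15, 0.03, 0], [0, 0, 0.03]],
  [[-0.33, 0.06, 0], [0, 0, 0.06]],
  [[-0.52, 0.08, 0], [0, 0, 0.093]],
  [[-0.71, 0.09, 0], [0, 0, 0.093]],
  [[-0.9, 0.1, 0], [0, 0, 0.093]],
  [[-1, 0.1, 0], [0, 0, 0.093]],
  [[-1, 0.1, 0], [0, 0, 0.093]],
  [[-1, 0.1, 0], [0, 0, 0.093]],
])

```text
clock: 32.1
tcp_pos: [0.644, 0.0515, 0.2568]
orientation: [-2.386, -2.041, 0.004]
contact_force: [0.6, 0.7, -0.3]
grip_width: 0.0068
gripper_force: 88.0
```

```bash
python3 - <<'E'
from jf import *
print(injig(pose()[:3,3]));goto((.0923,-.0005),.10)
E
```

```text
[0.0741 0.1221 0.2568]
shift [-0.4899  0.0756  0.6272] turn [-0.0021  0.0002 -0.0007]
```

Call:
servo_tool([
  [[-0.17, 0.05, 0], [0, 0, 0]],
  [[-0.36, 0.074, 0], [0, 0, 0]],
  [[-0.49, 0.074, 0.08], [0, 0, 0]],
  [[-0.49, 0.074, 0.27], [0, 0, 0]],
  [[-0.49, 0.074, 0.45], [0, 0, 0]],
  [[-0.49, 0.074, 0.58], [0, 0, 0]],
  [[-0.49, 0.074, 0.625], [0, 0, 0]],
  [[-0.49, 0.074, 0.625], [0, 0, 0]],
  [[-0.49, 0.074, 0.625], [0, 0, 0]],
  [[-0.49, 0.074, 0.625], [0, 0, 0]],
])

```text
clock: 33.1
tcp_pos: [0.6459, -0.0712, 0.1048]
orientation: [2.384, 2.043, 0.004]
contact_force: [-0.2, 0.1, -0.4]
grip_width: 0.0063
gripper_force: 88.1
```

```bash
python3 - <<'E'
from jf import *
print(injig(pose()[:3,3]));goto((.0923,-.0005),.072)
E
```

```text
[0.0948 0.0011 0.1048]
shift [-0.0066 -0.0106  0.1311] turn [ 0.0023 -0.0003  0.0003]
```

Call:
servo_tool([
  [[-0.006, -0.008, 0.03], [0, 0, 0]],
  [[-0.006, -0.008, 0.07], [0, 0, 0]],
  [[-0.006, -0.008, 0.1], [0, 0, 0]],
  [[-0.006, -0.008, 0.125], [0, 0, 0]],
  [[-0.006, -0.008, 0.125], [0, 0, 0]],
  [[-0.006, -0.008, 0.125], [0, 0, 0]],
])

```text
clock: 33.7
tcp_pos: [0.642, -0.0729, 0.0711]
orientation: [-2.386, -2.043, 0.0]
contact_force: [0.3, -0.4, -0.7]
grip_width: 0.0066
gripper_force: 88.1
```

Call:
servo_tool([
  [[0, 0, 0.01], [0, 0, 0]],
  [[0, 0, 0.02], [0, 0, 0]],
  [[0, 0, 0.03], [0, 0, 0]],
  [[0, 0, 0.04], [0, 0, 0]],
  [[0, 0, 0.05], [0, 0, 0]],
  [[0, 0, 0.06], [0, 0, 0]],
  [[0, 0, 0.068], [0, 0, 0]],
  [[0, 0, 0.072], [0, 0, 0]],
])

```text
clock: 34.5
tcp_pos: [0.6431, -0.073, 0.056]
orientation: [2.385, 2.042, 0.001]
contact_force: [-7.4, -0.3, 28.9]
grip_width: 0.0064
gripper_force: 91.4
```

```bash
python3 chk.py
```

```text
[ 0.0924 -0.0011  0.056 ] [-7.3934 -0.2549 28.9278]
block top tool z -0.01319614037769311 rod world z 0.05216491499974932 rod toy z 0.04016491499974932
```

Call:
servo_tool([
  [[0, 0, 0.006], [0, 0, 0]],
  [[0, 0, 0.006], [0, 0, 0]],
  [[0, 0, 0.0], [0, 0, 0]],
])

```text
clock: 34.85
tcp_pos: [0.643, -0.073, 0.0562]
orientation: [2.385, 2.042, 0.001]
contact_force: [-3.4, -1.0, 12.6]
grip_width: 0.0067
gripper_force: 90.1
```

Call:
servo_tool([
  [[0, 0, 0], [0, 0, 0]],
  [[0, 0, 0], [0, 0, 0]],
  [[0, 0, 0], [0, 0, 0]],
  [[0, 0, 0], [0, 0, 0]],
  [[0, 0, 0], [0, 0, 0]],
  [[0, 0, -0.15], [0, 0, 0]],
  [[0, 0, -0.35], [0, 0, 0]],
  [[0, 0, -0.55], [0, 0, 0]],
  [[0, 0, -0.75], [0, 0, 0]],
  [[0, -0.2, -0.85], [0, 0, 0]],
  [[0, -0.37, -0.85], [0, 0, 0]],
  [[0, -0.37, -0.85], [0, 0, 0]],
  [[0, -0.37, -0.85], [0, 0, 0]],
  [[0, -0.37, -0.85], [0, 0, 0]],
], claw=0)

```text
clock: 36.25
tcp_pos: [0.5515, -0.059, 0.2659]
orientation: [2.386, 2.043, 0.001]
contact_force: [0.5, -0.6, -1.2]
grip_width: 0.0853
gripper_force: 0.0
```

```bash
python3 -c "
from ver import *
print(injig(pose()[:3,3]));ver((-.093,.093),'w13')"
```

```text
[-0.0003 -0.0014  0.2659]
-0.093 (-0.046, -0.024) 736 topz 0.06965375567154602 xmean -0.09000062324746926 y -0.04599092470834353 -0.024040925928914512
-0.093 (-0.018, 0.018) 311 topz 0.05728029352347519 xmean -0.0920968370181036 y -0.017949703639454733 0.017997859131119277
-0.093 (0.024, 0.046) 881 topz 0.06985511145685203 xmean -0.09016235451937732 y 0.024018981380167646 0.04599310503577843
0.093 (-0.046, -0.024) 730 topz 0.06937531073213177 xmean 0.08953374577622113 y -0.04596943477817295 -0.02400914083967837
0.093 (-0.018, 0.018) 309 topz 0.057000883344258305 xmean 0.09167038388304366 y -0.017749379454101506 0.01773526982188186
0.093 (0.024, 0.046) 874 topz 0.06956412607704249 xmean 0.08979623411785415 y 0.024333892732488614 0.045913993140046135
grip top jig [0.0008 0.1172] 0.15226745239450545
panel 0.2857690832732894 [-0.      0.0079]
```

View pics/w13.png

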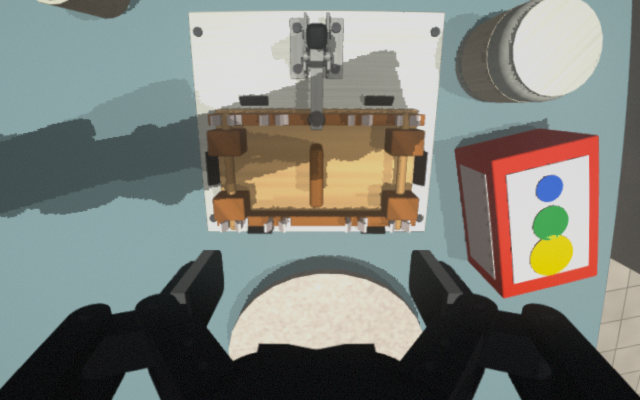

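Both rollers are home: blocks at (226,175) and (404,170), all tops at seat height, and the clamp still shut. Now I open the clamp.

Call:
servo_tool([
  [[0.18, 0, 0], [0, 0, 0]],
  [[0.36, 0, 0], [0, 0, 0]],
  [[0.495, 0.001, 0.05], [0, 0, 0]],
  [[0.495, 0.001, 0.2], [0, 0, 0]],
  [[0.495, 0.001, 0.38], [0, 0, 0]],
  [[0.495, 0.001, 0.5], [0, 0, 0]],
  [[0.495, 0.001, 0.565], [0, 0, 0]],
  [[0.495, 0.001, 0.565], [0, 0, 0]],
  [[0.495, 0.001, 0.565], [0, 0, 0]],
  [[0.495, 0.001, 0.565], [0, 0, 0]],
])

```text
clock: 37.3
tcp_pos: [0.5715, 0.0639, 0.1263]
orientation: [2.385, 2.042, 0.004]
contact_force: [-0.4, 0.1, -0.1]
grip_width: 0.0851
gripper_force: 0.0
```

Call:
servo_tool([
  [[0, 0, 0], [0, 0, 0]],
  [[0, 0, 0], [0, 0, 0]],
  [[0, 0, 0], [0, 0, 0]],
  [[0, 0, 0], [0, 0, 0]],
  [[0, 0, 0], [0, 0, 0]],
  [[0, 0, 0], [0, 0, 0]],
  [[0, 0, 0], [0, 0, 0]],
  [[0, 0, 0], [0, 0, 0]],
], claw=1, squeeze=20)

```text
clock: 38.1
tcp_pos: [0.571, 0.0633, 0.1249]
orientation: [2.386, 2.042, 0.002]
contact_force: [5.6, -1.4, -0.4]
grip_width: 0.0151
gripper_force: 28.4
```

```bash
python3 -c "
from jf import *
p=injig(pose()[:3,3]);print(p,np.degrees(np.arctan2(p[1]-.144,p[2]-.025)),np.hypot(p[1]-.144,p[2]-.025))"
```

```text
[0.0001 0.1225 0.1249] -12.154488880994087 0.10218661043313683
```

Call:
servo_tool([
  [[0.017, 0, -0.003], [0, 0, 0]],
  [[0.034, 0, -0.006], [0, 0, 0]],
  [[0.069, 0, -0.009], [0, 0, 0]],
  [[0.104, 0, -0.008], [0, 0, 0]],
  [[0.139, 0, -0.005], [0, 0, 0]],
  [[0.173, 0, 0.001], [0, 0, 0]],
  [[0.207, 0, 0.011], [0, 0, 0]],
  [[0.239, 0, 0.023], [0, 0, 0]],
  [[0.271, 0, 0.038], [0, 0, 0]],
  [[0.301, 0, 0.056], [0, 0, 0]],
  [[0.329, 0, 0.076], [0, 0, 0]],
  [[0.356, 0, 0.099], [0, 0, 0]],
  [[0.38, 0, 0.124], [0, 0, 0]],
  [[0.403, 0, 0.151], [0, 0, 0]],
  [[0.422, 0, 0.179], [0, 0, 0]],
  [[0.44, 0, 0.21], [0, 0, 0]],
  [[0.449, 0, 0.229], [0, 0, 0]],
  [[0.454, 0, 0.24], [0, 0, 0]],
  [[0.454, 0, 0.24], [0, 0, 0]],
  [[0.454, 0, 0.24], [0, 0, 0]],
])

```text
clock: 40.1
tcp_pos: [0.5889, 0.1771, 0.0654]
orientation: [2.386, 2.044, 0.006]
contact_force: [6.3, 1.0, 2.1]
grip_width: 0.0146
gripper_force: 29.8
```

Call:
servo_tool([
  [[0, 0, 0], [0, 0, 0]],
  [[0, 0, 0], [0, 0, 0]],
  [[0, 0, 0], [0, 0, 0]],
  [[0, 0, 0], [0, 0, 0]],
  [[0, 0, -0.15], [0, 0, 0]],
  [[0, 0, -0.35], [0, 0, 0]],
  [[0, 0, -0.55], [0, 0, 0]],
  [[0, 0, -0.75], [0, 0, 0]],
  [[-0.2, 0, -0.85], [0, 0, 0]],
  [[-0.4, 0, -0.85], [0, 0, 0]],
  [[-0.6, 0, -0.85], [0, 0, 0]],
  [[-0.8, 0, -0.85], [0, 0, 0]],
  [[-0.94, 0, -0.85], [0, 0, 0]],
  [[-0.94, 0, -0.85], [0, 0, 0]],
  [[-0.94, 0, -0.85], [0, 0, 0]],
  [[-0.94, 0, -0.85], [0, 0, 0]],
], claw=0)

```text
clock: 41.7
tcp_pos: [0.5512, -0.055, 0.2771]
orientation: [-2.384, -2.045, -0.001]
contact_force: [-0.2, -0.4, 0.1]
grip_width: 0.0856
gripper_force: 0.0
```

```bash
python3 -c "
from ver import *
print(injig(pose()[:3,3]));p,d,T,P,q=ver((-.093,.093),'w14')
pt,dt,_=grab('top');Pt=cloud('top',dt);qt=(Pt[...,:2]-c)@np.array([[np.cos(a),np.sin(a)],[-np.sin(a),np.cos(a)]]).T
m=(abs(qt[...,0])<.02)&(qt[...,1]>.19)&(qt[...,1]<.3)&(Pt[...,2]>.03);print('handle',m.sum(),qt[...,1][m].max(),Pt[...,2][m].max())
m=(P[...,2]>.076)&(P[...,2]<.088)&(abs(q[...,0])<.02)&(abs(q[...,1])<.04);print(cv2.minAreaRect(q[m].astype(np.float32)),np.median(P[...,2][m]))
goto((0,-.001),.09)
"
```

```text
[-0.0012  0.0025  0.2771]
-0.093 (-0.046, -0.024) 687 topz 0.06966332414772754 xmean -0.09013558180181197 y -0.045953034293193716 -0.024161619202266848
-0.093 (-0.018, 0.018) 291 topz 0.0572818975822765 xmean -0.09204659386038029 y -0.01789373412486498 0.017702523779891878
-0.093 (0.024, 0.046) 809 topz 0.06984240691998425 xmean -0.09014928605386945 y 0.024003987062895322 0.045959135018866434
0.093 (-0.046, -0.024) 698 topz 0.06956256031523873 xmean 0.08960687063709209 y -0.045997242504882095 -0.02400096802754668
0.093 (-0.018, 0.018) 287 topz 0.057216343139658135 xmean 0.0916132336918215 y -0.017699081421432693 0.01793754483899859
0.093 (0.024, 0.046) 824 topz 0.06964141939641505 xmean 0.08976317981724029 y 0.0240185881808442 0.045993528370748854
grip top jig None None
panel 0.29573769941740075 [-0.      0.0111]
handle 164 0.256326486191372 0.09031479830822464
((-0.0002713683061301708, -0.0007324181497097015), (0.013841388747096062, 0.06021322309970856), 0.41026389598846436) 0.0813368510205541
shift [-0.0161  0.0043  0.7484] turn [-0.     -0.0004  0.0018]
```

View pics/w14.png

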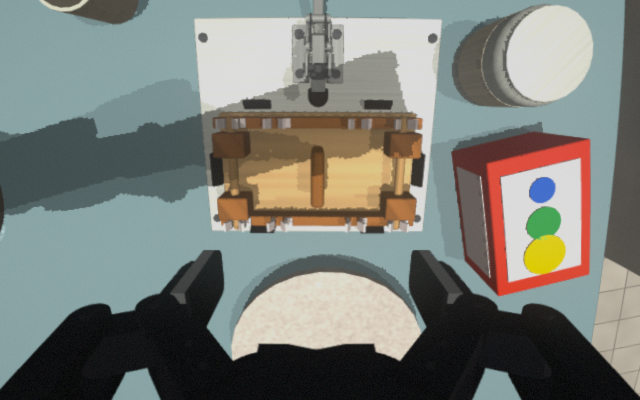

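The clamp is open and the toy is still seated with both rollers. I'll check the handle angle numerically.

```bash
python3 -c "
from jf import *
for cam in ('top','scene'):
    pt,dt,_=grab(cam);Pt=cloud(cam,dt);qt=(Pt[...,:2]-c)@np.array([[np.cos(a),np.sin(a)],[-np.sin(a),np.cos(a)]]).T
    m=(abs(qt[...,0])<.02)&(qt[...,1]>.165)&(qt[...,1]<.3)&(Pt[...,2]>.03)
    for y in np.arange(.16,.27,.02):
        k=m&(qt[...,1]>=y)&(qt[...,1]<y+.02)
        if k.any(): print(cam,round(y,2),Pt[...,2][k].max())
goto((0,-.0007),.0635)
"
```

```text
top 0.16 0.05158030516339851
top 0.18 0.0650401681174253
top 0.2 0.07492090683357389
top 0.22 0.08562340933590074
top 0.24 0.08946279903539245
scene 0.16 0.05386069672107607
scene 0.18 0.06423506209796093
scene 0.2 0.07668004375455062
scene 0.22 0.08737763488257533
scene 0.24 0.0920411740637136
shift [-0.0131  0.0041  0.8542] turn [-0.     -0.0003  0.0015]
```

Call:
servo_tool([
  [[-0.012, 0.004, 0.19], [0, 0, 0.001]],
  [[-0.012, 0.004, 0.38], [0, 0, 0.001]],
  [[-0.012, 0.004, 0.56], [0, 0, 0.001]],
  [[-0.012, 0.004, 0.7], [0, 0, 0.001]],
  [[-0.012, 0.004, 0.8], [0, 0, 0.001]],
  [[-0.012, 0.004, 0.85], [0, 0, 0.001]],
  [[-0.012, 0.004, 0.85], [0, 0, 0.001]],
  [[-0.012, 0.004, 0.85], [0, 0, 0.001]],
])

```text
clock: 42.7
tcp_pos: [0.5526, -0.0593, 0.0655]
orientation: [2.387, 2.042, 0.002]
contact_force: [-0.7, 0.1, 0.2]
grip_width: 0.0855
gripper_force: 0.0
```

Call:
servo_tool([
  [[0, 0, 0], [0, 0, 0]],
  [[0, 0, 0], [0, 0, 0]],
  [[0, 0, 0], [0, 0, 0]],
  [[0, 0, 0], [0, 0, 0]],
  [[0, 0, 0], [0, 0, 0]],
  [[0, 0, 0], [0, 0, 0]],
  [[0, 0, 0], [0, 0, 0]],
  [[0, 0, 0], [0, 0, 0]],
], claw=1, squeeze=70)

```text
clock: 43.5
tcp_pos: [0.5519, -0.0597, 0.065]
orientation: [2.388, 2.041, 0.0]
contact_force: [-2.4, -1.1, 5.4]
grip_width: 0.0125
gripper_force: 69.7
```

Call:
servo_tool([
  [[0, 0, -0.05], [0, 0, 0]],
  [[0, 0, -0.12], [0, 0, 0]],
  [[0, 0, -0.24], [0, 0, 0]],
  [[0, 0, -0.42], [0, 0, 0]],
  [[0, 0, -0.6], [0, 0, 0]],
  [[0, 0, -0.75], [0, 0, 0]],
  [[0, 0, -0.75], [0, 0, 0]],
  [[0, 0, -0.75], [0, 0, 0]],
])

```text
clock: 44.3
tcp_pos: [0.5512, -0.0598, 0.252]
orientation: [2.388, 2.041, -0.001]
contact_force: [-0.8, 0.1, -6.1]
grip_width: 0.0127
gripper_force: 69.1
```

```bash
python3 -c "
from h import *
print(pose()[:3,3]);plan([.526,-.32,.25],np.radians(-8.85));plan([.526,-.32,.092],np.radians(-8.85))"
```

```text
[ 0.5511919  -0.05978778  0.25204845]
shift [-1.0439  0.0623  0.0087] turn [-0.      0.0003 -0.0011]
shift [-1.0436  0.0623  0.6407] turn [-0.      0.0003 -0.0011]
```

Call:
servo_tool([
  [[-0.13, 0.01, 0], [0, 0, 0]],
  [[-0.28, 0.02, 0], [0, 0, 0]],
  [[-0.44, 0.03, 0], [0, 0, 0]],
  [[-0.6, 0.04, 0], [0, 0, 0]],
  [[-0.76, 0.05, 0], [0, 0, 0]],
  [[-0.9, 0.06, 0], [0, 0, 0]],
  [[-1, 0.062, 0.05], [0, 0, 0]],
  [[-1, 0.062, 0.15], [0, 0, 0]],
  [[-1, 0.062, 0.28], [0, 0, 0]],
  [[-1, 0.062, 0.4], [0, 0, 0]],
  [[-1, 0.062, 0.4], [0, 0, 0]],
  [[-1, 0.062, 0.4], [0, 0, 0]],
])

```text
clock: 45.5
tcp_pos: [0.527, -0.3083, 0.1504]
orientation: [-2.384, -2.039, 0.002]
contact_force: [1.1, -0.3, -5.5]
grip_width: 0.0129
gripper_force: 69.5
```

```bash
python3 -c "
from h import *
print(pose()[:3,3]);plan([.526,-.32,.094],np.radians(-8.85))"
```

```text
[ 0.52703521 -0.30833063  0.15040103]
shift [-0.0471  0.004   0.2255] turn [-0.0025 -0.001  -0.0007]
```

Call:
servo_tool([
  [[-0.03, 0.003, 0.05], [0, 0, 0]],
  [[-0.046, 0.003, 0.11], [0, 0, 0]],
  [[-0.046, 0.003, 0.16], [0, 0, 0]],
  [[-0.046, 0.003, 0.19], [0, 0, 0]],
  [[-0.046, 0.003, 0.205], [0, 0, 0]],
  [[-0.046, 0.003, 0.215], [0, 0, 0]],
  [[-0.046, 0.003, 0.223], [0, 0, 0]],
  [[-0.046, 0.003, 0.23], [0, 0, 0]],
  [[-0.046, 0.003, 0.23], [0, 0, 0]],
])

```text
clock: 46.4
tcp_pos: [0.5273, -0.3205, 0.0947]
orientation: [2.388, 2.041, 0.0]
contact_force: [0.3, 0.1, -6.2]
grip_width: 0.0132
gripper_force: 69.5
```

Call:
servo_tool([
  [[0, 0, 0.005], [0, 0, 0]],
  [[0, 0, 0.01], [0, 0, 0]],
  [[0, 0, 0.012], [0, 0, 0]],
  [[0, 0, 0.012], [0, 0, 0]],
])

```text
clock: 46.8
tcp_pos: [0.5275, -0.3207, 0.093]
orientation: [2.387, 2.041, -0.0]
contact_force: [-4.0, 2.5, 5.7]
grip_width: 0.0132
gripper_force: 71.1
```

Contact made; I release and rise.

Call:
servo_tool([
  [[0, 0, 0.008], [0, 0, 0]],
  [[0, 0, 0.004], [0, 0, 0]],
  [[0, 0, 0.004], [0, 0, 0]],
  [[0, 0, 0.004], [0, 0, 0]],
  [[0, 0, 0.004], [0, 0, 0]],
  [[0, 0, -0.15], [0, 0, 0]],
  [[0, 0, -0.35], [0, 0, 0]],
  [[0, 0, -0.55], [0, 0, 0]],
  [[0, 0, -0.75], [0, 0, 0]],
  [[0, 0, -0.85], [0, 0, 0]],
  [[0, 0, -0.85], [0, 0, 0]],
  [[0, 0, -0.85], [0, 0, 0]],
  [[0, 0, -0.85], [0, 0, 0]],
  [[0, 0, -0.85], [0, 0, 0]],
], claw=0)

```text
clock: 48.2
tcp_pos: [0.5264, -0.3203, 0.3023]
orientation: [-2.386, -2.04, 0.002]
contact_force: [0.3, -0.4, 0.5]
grip_width: 0.0854
gripper_force: 0.0
```

```bash
python3 - <<'E'
import jf; jf.c=jf.np.array([.5273,-.3205])
import ver; ver.c=jf.c
from h import *
p,d,T,P,q=ver.ver((-.093,.093),'w15')
m=(P[...,2]>.104)&(P[...,2]<.116)&(abs(q[...,0])<.02)&(abs(q[...,1])<.04);print('panel',P[m].mean(0))
m=(abs(q[...,0])<.06)&(abs(q[...,1])<.05)&(P[...,2]>.045)&(P[...,2]<.06);A=np.c_[P[m][:,:2],np.ones(m.sum())];print('board',np.median(P[...,2][m]),np.linalg.lstsq(A,P[m][:,2],rcond=None)[0])
pt,dt,_=grab('top');Pt=cloud('top',dt);hsv=None
m=(P[...,2]>.034)&(P[...,2]<.046)&(np.hypot(P[...,0]-.526,P[...,1]+.32)<.16); print('riser',cv2.minEnclosingCircle(P[m][:,:2].astype(np.float32)))
print(r.get_obs()['clock'],r.get_obs()['tcp_pos'])
E
```

```text
-0.093 (-0.046, -0.024) 804 topz 0.0976114635904548 xmean -0.08803175976370446 y -0.04589774022256618 -0.024002841982096096
-0.093 (-0.018, 0.018) 944 topz 0.08428548436387936 xmean -0.09003406481039726 y -0.017921631386696 0.01798202143824012
-0.093 (0.024, 0.046) 945 topz 0.09777900696243406 xmean -0.0882786484445129 y 0.024076752862162248 0.045993464284111274
0.093 (-0.046, -0.024) 862 topz 0.09751176493481614 xmean 0.08967414429698767 y -0.04599610797606076 -0.024019425122687153
0.093 (-0.018, 0.018) 954 topz 0.08411947670321082 xmean 0.09025500359435232 y -0.017924140462092907 0.017963074495515985
0.093 (0.024, 0.046) 1008 topz 0.0977446836027569 xmean 0.09006611223800795 y 0.02401933661682884 0.04599948178688316
grip top jig None None
panel 0.322734899500601 [-0.      0.0092]
panel [ 0.5279 -0.3175  0.1093]
board 0.05197561576207138 [-0.0014 -0.0041  0.0515]
riser ((0.5257620811462402, -0.32058265805244446), 0.13546454906463623)
48.3 [ 0.5267 -0.3203  0.3027]
```

View pics/w15.png

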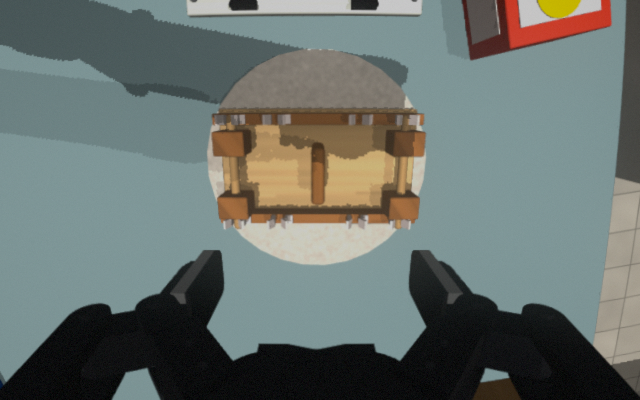

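The finished toy stands flat on the riser within about 3 mm of its middle, both rollers are home, and the gripper is clear.

```bash
python3 -c "
from bench import r
print(r.hand_in())"
```

```text
the job is handed in; nothing more can be done
None
```

The job is handed in, with no verdict returned: both rollers measured home in the end clips, the toy stands upright within about 3 mm of the riser's middle, and the clamp is open at roughly 0.07 rad.

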